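Pack the specimen clamp with spacers and hold it shut

ROBOT

A 6-joint arm with a two-finger parallel gripper is mounted at the origin on the work surface. World frame = base frame: x ahead of the robot, y to its left, z up, the work surface at z = 0. Lengths are in m, angles in rad, forces in N, time in s.
With the tool pointing down it reaches from about 0.425 to 0.95 m from the base axis. Payload 3.5 kg.
Tool frame: the origin (TCP) lies at the very end of the fingers, on their centre line; the grasp point (between the pads) lies 19 mm behind it (tcp_to_grasp is the distance from the TCP to the grasp point, in m); z points along the fingers, y is the direction in which the jaws open and shut (so a half turn about z gives the same grasp; the last joint's range is limited). The gripper opens to 85 mm and grips with 20 to 120 N. Pads are 22 mm wide; open, the fingers measure 114 mm over their backs; the gripper's body (76 mm by 85 mm) begins 54 mm behind the grasp point. The pads swing forward as they close: fully open they stand 13 mm farther back than shut.
Start: joints at [1.114, 0.286, 1.577, -0, 1.279, -0.15], TCP at [0.204, 0.643, 0.231] pointing down, gripper open.
Joint ranges: [-2.77, 2.77], [-0.9, 2.22], [0.21, 2.48], [-1.53, 4.67], [0.24, 2.81], [-2.84, 2.84]. Speed limits (rad/s): [2.79, 2.79, 3.14, 3.14, 3.14, 3.14].

INTERFACE

Orientations are given as a unit quaternion [x, y, z, w].
In Python, from plant import * gives the robot as it stands. The module is installed in compiled form; this text tells all that it offers.
- The arm moves only by the tool arm_command, never from a script. Its argument "steps" is a list of rows, each a list of 3 entries, a list of its own where there are three numbers: the turn, a rotation vector about the tool's x, y, z in rad, then the shift along the tool's x, y, z in m, then the gripper command: -1 is shut, 1 is fully open, values between are in proportion. A call has 1 to 12 rows; each row is the pose to reach, as a shift and turn from the pose measured when the call began, along the tool's axes at that moment; what a row does not reach only later rows make up. A row lasts 1/8 s, in which the tool goes at most 62.5 mm and 10.7 degrees, less where a joint would pass 70% of its speed; a pose out of reach is approached as far as the arm can. A call with a gripper value outside its range is refused whole. The fingers move at their own pace and stop on an object; "force" is the grip in N (left out, the last holds). Time passes only in rows, so rows that repeat a pose let the fingers close. It gives the time, the measured TCP pose, the force and the opening at its end, in the units of the state.
- get_state(): the state, without advancing time (a new reading comes with each control period).
- read_camera(name): name is "scene" or "top" or "wrist"; returns a dict with "frame" (384x512x3 uint8, red, green, blue), "vfov" (degrees; the focal length in pixels is half the picture's height over the tangent of half this angle, whatever the lens; pixels are square), "cx", "cy" (the principal point, pixels), "dist" ([k1, k2, p1, p2, k3] as OpenCV has them; the pictures are not rectified), "position" and "rotation" of the camera in the world; the wrist camera has in their place "mount" (4x4, takes a point from camera to tool coordinates, whose origin is the TCP and whose axes are the flange's). Camera axes: x right, y up, looking along -z (the intrinsics and any distortion apply to the point x, -y, -z); pixel columns grow to the right and rows downward; lengths in m; the calibration is good to about 2 mm. A picture is of the moment at which its call begins: read the wrist's pose just before it. There is no depth.
- sign_off(): hands the job in, once; it reports no verdict.
The state is a dict: "time": time; "qpos": joint angles; "dq": joint speeds; "joint_efforts": joint torques, N m; "eef_pos": TCP position; "tcp_rot": TCP orientation; "contact_force": force on the tool from outside, world axes, zero at the start; "wrist_torque": the same for the moment, N m; "opening": opening from 0.0 (shut) to 1.0 (fully open).
Only numpy, scipy, OpenCV 4.12 (cv2) and the standard library are available. Lean on these libraries where they do the work, as an engineer would, in place of code of your own. Each camera call takes 0.05 s, during which the arm holds its last target.

TASK

Lift the bark chip out of the specimen clamp and drop it in the clear waste tub, then stand wooden spacers from the tray upright and square, one behind the other, in the gap between the jaw and the specimen block, adding them one at a time until pushing the jaw's handle squeezes them tight, so that you feel the sprung specimen block give and it goes in about half of its travel (two or three spacers, depending on the gap). The jaw springs open by itself, so finish while still holding its handle, with the stack squeezed for the microscope picture; leave the microscopes and the glass dish alone.

Things in the scene. Friction and masses are not known exactly. Their poses are not given: they have to be found in the camera images.
- clamp: fixed clamp: flat aluminium bed 10 mm thick (top at z = 10 mm in its frame), 90 mm wide (y), from x = -75 to +160 mm. Origin: on the table, under the front face of the fully open jaw. +x runs from the jaw towards the specimen block: the direction in which the jaw closes. No side walls: the gap can be reached from above and from both sides (y). A bracket 36 mm high stands at x = -72 to -64 mm.
- jaw: sliding dark steel jaw on the bed, 40 mm wide (y), 30 mm thick (x = -30 to 0 mm), top 30 mm above the bed. Origin: at bed level (z = 10 mm in the clamp frame) under its front face; at x = 0 in the clamp frame when open. Slides 38 mm along the clamp's +x to a hard end stop. A spring pushes it open: 2 N when open, 3.9 N at full travel.
- jaw_handle (a point): point in the jaw's handle, a black upright block on top of the jaw: 16 mm (x) by 22 mm (y), from 30 to 73 mm above the bed; this point is on its centre line, 54 mm above the bed, 18 mm behind the jaw's front face.
- mount: fixed dark steel mount of the specimen block, on the bed. Origin: on the bed under the rest position of the specimen block's front face; it lies at y = 0, 58 to 98 mm along +x from the clamp's origin (this is the open gap, different each time), axes parallel to the clamp's. The mount's wall, 50 mm wide and 45 mm tall, stands at its x = 25 to 55 mm.
- specimen: sprung specimen block, sand-coloured resin, 15 mm thick (x), 40 mm wide, 30 mm tall above the bed, facing the jaw. Origin: at bed level under its front face; coincides with the mount's origin at rest. Pressed by the stack it slides along +x, up to 10 mm, against a spring of 1 N preload plus 1.2 N per mm (about 7 N half-way).
- chip: piece of dark brown bark lying on the bed in the gap, 28 mm (its x) by 24 mm (its y), about 22 mm tall, 20 g. Its x lies within 0.25 rad of the clamp's x. Origin: centre of its underside.
- tub: fixed waste tub of clear plastic, open on top, outside 180 mm (x) by 150 mm (y) by 75 mm tall, walls and floor 4 mm. Origin: centre of its underside, on the table.
- tray: fixed grey tray with a sheet of white paper, 190 mm (x) by 180 mm (y), floor 3 mm thick, rim 10 mm high. Origin: centre of its underside. The three spacers stand on it in a row along its x, about 55 mm apart.
- spacer1: wooden spacer block, one of three alike: 24 mm thick (its x), 50 mm long (its y), 30 mm tall (its z), 35 g. Origin: centre of its underside. Starts upright on the tray floor, loose.
- spacer2: wooden spacer block, one of three alike: 24 mm thick (its x), 50 mm long (its y), 30 mm tall (its z), 35 g. Origin: centre of its underside. Starts upright on the tray floor, loose.
- spacer3: wooden spacer block, one of three alike: 24 mm thick (its x), 50 mm long (its y), 30 mm tall (its z), 35 g. Origin: centre of its underside. Starts upright on the tray floor, loose.
- scope1: bystander: white pocket microscope, loose, upright, 50 mm diameter, 64 mm tall; origin: centre of its underside. Leave it alone.
- scope2: bystander: white pocket microscope, loose, upright, 50 mm diameter, 64 mm tall; origin: centre of its underside. Leave it alone.
- dish: bystander: round glass dish, loose, 90 mm diameter, 15 mm tall; origin: centre of its underside. Leave it alone.
There are look-alikes about, which are no part of the job. What is shaped like the spacer1 but green or orange is not meant.

How it is judged:
By the outcome, as a careful person would: the job done as asked, in the order asked, and still so for the second after the job is handed in, while the arm keeps its last pose, push and grip.
It also fails if it takes over 72 s, if anything falls off the work surface, if the arm or the gripper's body presses on something with over 40 N, if the wrist force passes 120 N, or if a joint passes its speed limit or range.

## Working session

There is one attempt and no reset: what is moved stays moved. The work goes in short steps, Python scripts to look and compute and a tool call to move; the robot and the scene stay as the last step left them, time stands still between calls to the robot, and variables do not carry over. Pictures are saved under pics/ and viewed, and the job is handed in when it is done.

Besides the shell and the picture viewer there is one more tool, called after "Request:" as name([rows], argument=value, ...), one row to a line, values as JSON. arm_command: Moves the arm, as the interface text tells. Its arguments: {"type":"object","properties":{"steps":{"type":"array"},"force":{"type":"number"}},"required":["steps"]}

```bash
mkdir -p pics
cat > h.py <<'E'
from plant import *
import numpy as np, cv2
from scipy.spatial.transform import Rotation as R
def cam(n):
    s=get_state(); c=read_camera(n)
    f=c["frame"]; H=f.shape[0]
    fl=H/2/np.tan(np.radians(c["vfov"])/2)
    c["K"]=np.array([[fl,0,c["cx"]],[0,fl,c["cy"]],[0,0,1.]])
    if "mount" in c:
        T=np.eye(4);T[:3,:3]=R.from_quat(s["tcp_rot"]).as_matrix();T[:3,3]=s["eef_pos"]
        M=T@np.array(c["mount"]); c["P"]=M[:3,3];c["R"]=M[:3,:3]
    else:
        c["P"]=np.array(c["position"]); r=np.array(c["rotation"]); c["R"]=r if r.shape==(3,3) else R.from_quat(r).as_matrix()
    return c
def ray(c,px):
    p=cv2.undistortPoints(np.array(px,float).reshape(-1,1,2),c["K"],np.array(c["dist"],float)).reshape(-1,2)
    d=np.c_[p[:,0],-p[:,1],-np.ones(len(p))]@c["R"].T
    return d
def onz(c,px,z):
    d=ray(c,px); t=(z-c["P"][2])/d[:,2]
    return c["P"]+t[:,None]*d
def proj(c,X):
    q=(np.atleast_2d(X)-c["P"])@c["R"]; q=q*[1,-1,-1]
    return cv2.projectPoints(q,np.zeros(3),np.zeros(3),c["K"],np.array(c["dist"],float))[0].reshape(-1,2)
def save(c,name,crop=None,k=1):
    f=c["frame"]
    if crop: x0,y0,x1,y1=crop; f=f[y0:y1,x0:x1]
    if k!=1: f=cv2.resize(f,None,fx=k,fy=k,interpolation=cv2.INTER_CUBIC)
    cv2.imwrite("pics/"+name,f[:,:,::-1])
E
python3 - <<'E'
from h import *
import pickle
s=get_state();print(s)
for n in("top","scene","wrist"):
    c=cam(n);save(c,n+"0.png",k=1.5);print(n,c["P"],c["R"].round(3).tolist(),c["vfov"],c["dist"])
    pickle.dump(c,open(n+"0.pkl","wb"))
E
```

```text
{'time': 0.0, 'qpos': array([ 1.11397208e+00,  2.87168007e-01,  1.57821732e+00,  1.40929137e-05,
        1.27859074e+00, -1.49973437e-01]), 'dq': array([ 0.00075893, -0.00119407,  0.00084065,  0.00040421,  0.00103972,
       -0.00047096]), 'joint_efforts': array([ 1.17844385e-03, -4.05970752e+01, -2.92634082e+01, -4.64380662e-05,
        5.59118431e-03,  1.17551724e-05]), 'eef_pos': array([0.20354107, 0.64287632, 0.22992379]), 'tcp_rot': array([ 1.52826097e-01,  9.88252379e-01, -1.13526393e-03, -3.62478727e-04]), 'contact_force': array([-0.31282341,  0.14743101,  0.2125592 ]), 'wrist_torque': array([ 0.03172757, -0.01206804, -0.02532863]), 'opening': 0.9966892009364985}
top [ 0.46794189 -0.0376483   1.01751139] [[-0.024, 0.996, -0.09], [-1.0, -0.024, -0.002], [-0.004, 0.09, 0.996]] 54.29547024848941 [0.02683978 0.         0.         0.         0.        ]
scene [1.16132606 0.55196435 0.71738189] [[-0.704, -0.435, 0.562], [0.71, -0.423, 0.563], [-0.007, 0.795, 0.606]] 52.832395004958656 [-0.1248541  0.         0.         0.         0.       ]
wrist [0.12420882 0.66902617 0.37217149] [[0.302, -0.902, -0.309], [0.953, 0.285, 0.099], [-0.002, -0.325, 0.946]] 60.90903923492211 [0.01667852 0.         0.         0.         0.        ]
```

View pics/top0.png

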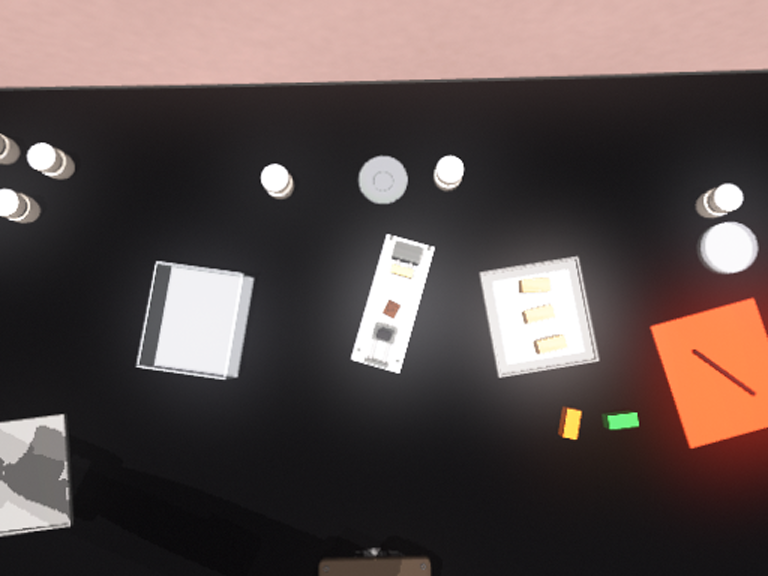

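View pics/scene0.png

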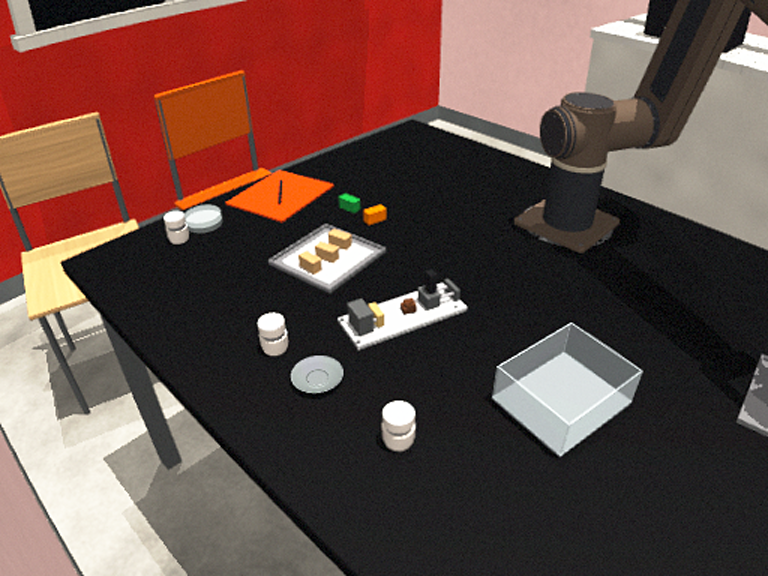

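View pics/wrist0.png

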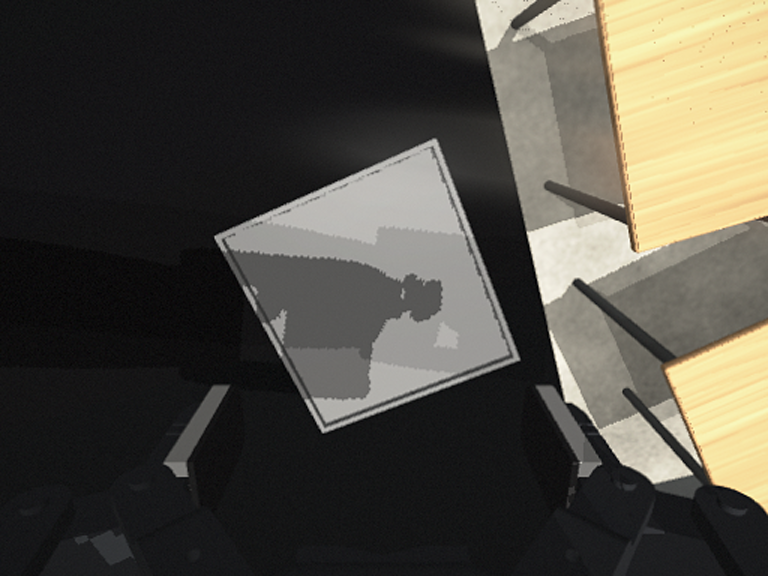

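The top view (1.5x) shows the clamp around (392,303) with the jaw and handle at (385,332), the chip at (391,308) and the specimen at (402,270). The tub is at (195,320), and the tray at (538,316) holds three wooden spacers at (535,285), (538,314) and (550,343). The green block (622,420) and the orange block (570,423) are the look-alikes.

Run:
```python
from h import *
import pickle
c=pickle.load(open("top0.pkl","rb"))
save(c,"topcrop.png",(220,140,420,270),4)
px=lambda L:np.array(L)/1.5
# clamp bed corners
print("bed",onz(c,px([[388,235],[434,246],[400,373],[352,360]]),.01).round(3))
print("tray",onz(c,px([[480,271],[578,257],[598,361],[499,377]]),.01).round(3))
print("tub",onz(c,px([[157,262],[254,273],[240,379],[137,368]]),.075).round(3))
print("sp",onz(c,px([[535,285],[538,314],[550,343]]),.033).round(3))
```

```text
bed [[ 0.659 -0.036  0.01 ]
 [ 0.637 -0.119  0.01 ]
 [ 0.41  -0.052  0.01 ]
 [ 0.435  0.033  0.01 ]]
tray [[ 0.589 -0.201  0.01 ]
 [ 0.61  -0.378  0.01 ]
 [ 0.423 -0.403  0.01 ]
 [ 0.399 -0.227  0.01 ]]
tub [[0.61  0.354 0.075]
 [0.587 0.191 0.075]
 [0.411 0.215 0.075]
 [0.433 0.385 0.075]]
sp [[ 0.559 -0.292  0.033]
 [ 0.508 -0.295  0.033]
 [ 0.457 -0.313  0.033]]
```

View pics/topcrop.png

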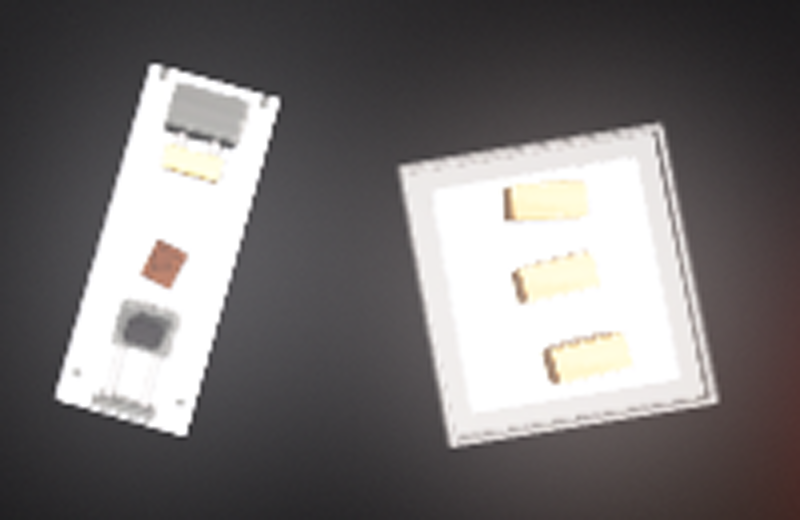

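```bash
cat >> h.py <<'E'
def go(pos,yaw):
    """yaw: world angle (deg) of tool y, tool pointing down"""
    s=get_state(); Rc=R.from_quat(s["tcp_rot"]).as_matrix()
    a=np.radians(yaw); y=np.array([np.cos(a),np.sin(a),0]); z=np.array([0,0,-1.]); x=np.cross(y,z)
    if 0: pass
    Rt=np.c_[x,y,z]
    w=R.from_matrix(Rc.T@Rt).as_rotvec(); d=Rc.T@(np.array(pos)-s["eef_pos"])
    print("turn",w.round(3),"shift",d.round(4),"rows>=",np.ceil(max(np.linalg.norm(d)/.0625,np.degrees(np.linalg.norm(w))/10.7)))
def st():
    s=get_state(); Rc=R.from_quat(s["tcp_rot"]).as_matrix()
    print("t",round(s["time"],2),"p",s["eef_pos"].round(4),"yaw",np.degrees(np.arctan2(Rc[1,1],Rc[0,1])).round(2),"z",Rc[:,2].round(3),"F",s["contact_force"].round(2),"open",round(s["opening"],3),"q6",s["qpos"][5].round(2))
E
python3 - <<'E'
from h import *
go((.53,-.042,.2),73.2)
E
```

```text
turn [-0.002 -0.    -0.014] shift [-0.5181 -0.5544  0.0311] rows>= 13.0
```

Request:
arm_command([
  [[0,0,-0.014],[-0.25,-0.27,0.0],1],
  [[0,0,-0.014],[-0.518,-0.554,0.031],1],
  [[0,0,-0.014],[-0.518,-0.554,0.031],1],
  [[0,0,-0.014],[-0.518,-0.554,0.031],1],
  [[0,0,-0.014],[-0.518,-0.554,0.031],1],
  [[0,0,-0.014],[-0.518,-0.554,0.031],1],
  [[0,0,-0.014],[-0.518,-0.554,0.031],1],
  [[0,0,-0.014],[-0.518,-0.554,0.031],1],
  [[0,0,-0.014],[-0.518,-0.554,0.031],1],
  [[0,0,-0.014],[-0.518,-0.554,0.031],1],
  [[0,0,-0.014],[-0.518,-0.554,0.031],1],
  [[0,0,-0.014],[-0.518,-0.554,0.031],1],
])

```text
time: 1.65
eef_pos: [0.5264, -0.035, 0.2004]
tcp_rot: [0.146, 0.989, -0.001, -0.0]
contact_force: [1.1, 1.0, -0.1]
opening: 0.997
```

Run:
```python
from h import *
st();go((.53,-.042,.2),73.2)
```

```text
t 1.65 p [ 0.5264 -0.035   0.2004] yaw 73.2 z [-0.001 -0.001 -1.   ] F [ 1.08  1.01 -0.1 ] open 0.997 q6 -1.54
turn [-0.002 -0.    -0.   ] shift [-0.0054 -0.0056  0.0004] rows>= 1.0
```

Request:
arm_command([
  [[0,0,0],[-0.005,-0.006,0],1],
  [[0,0,0],[-0.005,-0.006,0],1],
])

```text
time: 1.9
eef_pos: [0.5291, -0.0424, 0.1999]
tcp_rot: [0.147, 0.989, -0.0, -0.001]
contact_force: [0.3, -1.0, -0.2]
opening: 0.999
```

Run:
```python
from h import *
import pickle
st();c=cam("wrist");save(c,"w1.png",k=1.5);pickle.dump(c,open("w1.pkl","wb"))
o=np.array([.494,-.031]);u=np.array([np.cos(-.293),np.sin(-.293)])
print(proj(c,[[*(o+u*t),.01] for t in(-.075,0,.16)])*1.5)
```

```text
t 1.9 p [ 0.5291 -0.0424  0.1999] yaw 73.12 z [-0.002 -0.001 -1.   ] F [ 0.32 -1.   -0.19] open 0.999 q6 -1.55
[[382.08893966  71.09609822]
 [382.28647094 193.24125742]
 [382.6236903  400.86869516]]
```

View pics/w1.png

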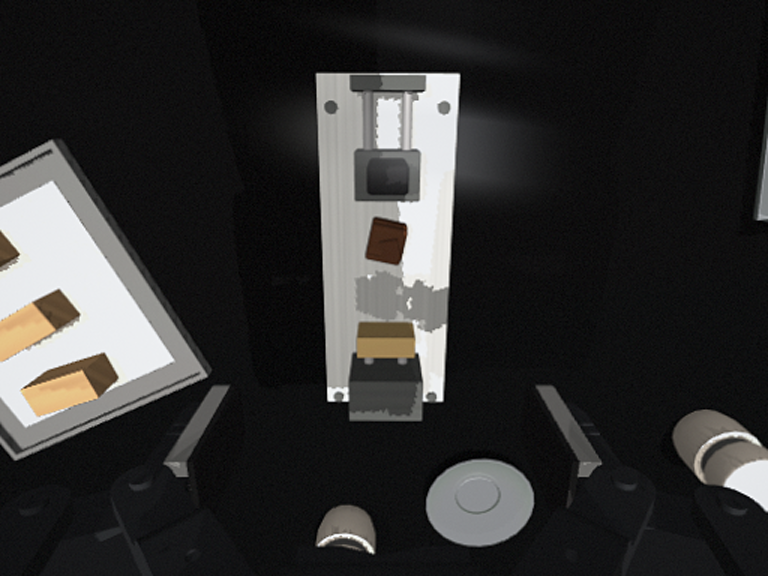

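The wrist view shows the bed from (316,73) to (444,402), the jaw with its handle at (388,176), the chip at (387,241) and the specimen's front edge at about y=330. I'll enlarge it.

Run:
```python
from h import *
import pickle
c=pickle.load(open("w1.pkl","rb"))
save(c,"w1a.png",(200,40,320,170),4.5)
save(c,"w1b.png",(200,150,320,285),4.4)
```

```text
(no output)
```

View pics/w1a.png

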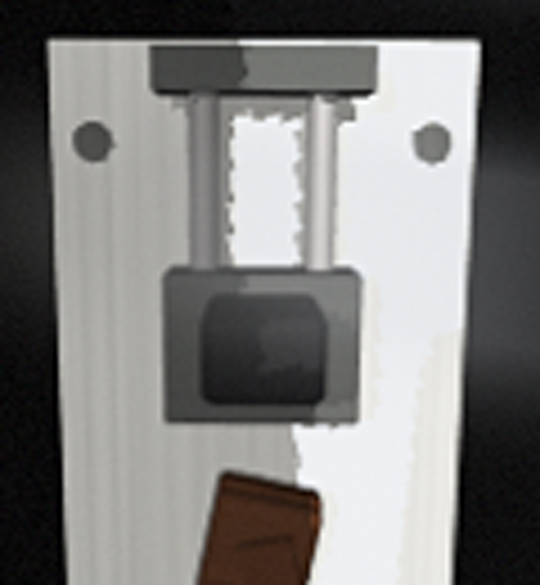

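View pics/w1b.png

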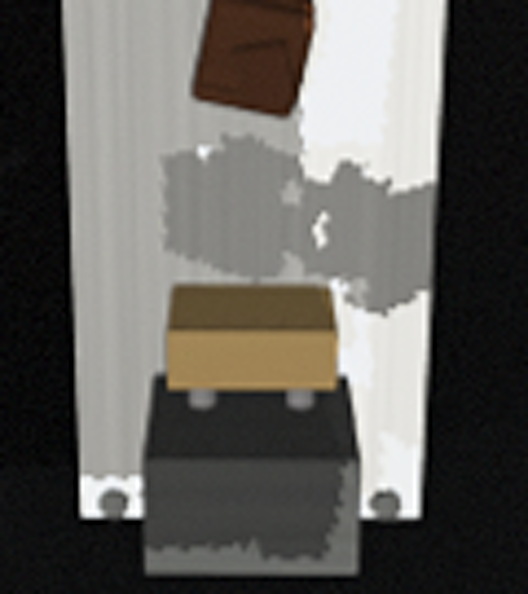

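Run:
```python
from h import *
import pickle
c=pickle.load(open("w1.pkl","rb"))
A=lambda L:np.array(L)/4.5+[200,40]-0.4
B=lambda L:np.array(L)/4.4+[200,150]-0.4
bed=onz(c,np.r_[A([[48,40],[480,40]]),B([[420,518],[80,518]])],.01)[:,:2]
back=(bed[0]+bed[1])/2; fr=(bed[2]+bed[3])/2
print(bed.round(4), np.linalg.norm(fr-back),np.linalg.norm(bed[0]-bed[1]))
u=(fr-back)/np.linalg.norm(fr-back); v=np.array([-u[1],u[0]])
o=back+u*.075; print("o",o,"ang",np.degrees(np.arctan2(u[1],u[0])))
def L(p): p=p[:,:2]-o; return (np.c_[p@u,p@v]*1000).round(1)
print("bed",L(bed))
print("jawtop",L(onz(c,A([[165,268],[360,268],[360,422],[165,422]]),.04)))
print("handletop",L(onz(c,A([[205,295],[325,295],[325,404],[203,404]]),.083)))
print("spec front bottom",L(onz(c,B([[172,285],[333,285]]),.01)))
print("spec top front/back",L(onz(c,B([[167,329],[337,329],[337,389],[167,389]]),.04)))
print("mount top",L(onz(c,B([[145,459],[358,459],[358,574],[145,574]]),.055)))
ch=np.r_[A([[222,472],[320,492]]),B([[287,118],[192,97]])]
for z in(.031,.01):
  p=onz(c,ch,z);print("chip",L(p),p.mean(0).round(4))
```

```text
[[ 0.4111 -0.0493]
 [ 0.4371  0.0363]
 [ 0.6608 -0.0327]
 [ 0.6346 -0.1188]] 0.23411626075908623 0.08942642840762385
o [ 0.49572376 -0.02866405] ang -17.213242566173225
bed [[-74.8 -44.7]
 [-75.2  44.7]
 [158.8  45. ]
 [159.4 -45. ]]
jawtop [[-31.2 -19.5]
 [-31.4  19.1]
 [ -1.1  20. ]
 [ -0.9 -19.9]]
handletop [[-29.1 -10.3]
 [-29.2  10.1]
 [-10.8  10.6]
 [-10.7 -10.8]]
spec front bottom [[ 92.5 -20. ]
 [ 92.2  20.3]]
spec top front/back [[ 90.8 -19.7]
 [ 90.5  19.4]
 [105.9  19.8]
 [106.1 -19.9]]
mount top [[116.  -24.2]
 [115.7  23.9]
 [145.9  24.8]
 [146.2 -24.7]]
chip [[ 11.   -8.3]
 [ 15.2  12.6]
 [ 42.8   7.4]
 [ 38.  -14. ]] [ 0.5211 -0.0371  0.031 ]
chip [[ 15.   -8.7]
 [ 19.4  13.7]
 [ 48.8   8.1]
 [ 43.8 -14.7]] [ 0.5259 -0.0385  0.01  ]
```

Every size checks against the spec: bed 234x89, jaw 30x39, specimen 15x39. The gap is about 91.5 mm, so it needs three spacers, since two would reach only 86 mm. The chip is at local (27,-0.6), turned −12° relative to the clamp. Next I grasp it.

Run:
```python
from h import *
go((.523,-.0377,.06),60.9)
go((.523,-.0377,.019),60.9)
```

```text
turn [-0.001 -0.001  0.215] shift [0.0065 0.0021 0.14  ] rows>= 3.0
turn [-0.001 -0.001  0.215] shift [0.0064 0.0021 0.181 ] rows>= 3.0
```

Request:
arm_command([
  [[-0.001,-0.001,0.1],[0.0065,0.002,0.05],1],
  [[-0.001,-0.001,0.215],[0.0065,0.002,0.1],1],
  [[-0.001,-0.001,0.215],[0.0065,0.002,0.14],1],
  [[-0.001,-0.001,0.215],[0.0064,0.002,0.165],1],
  [[-0.001,-0.001,0.215],[0.0064,0.002,0.181],1],
  [[-0.001,-0.001,0.215],[0.0064,0.002,0.181],1],
], force=30)

```text
time: 2.7
eef_pos: [0.5221, -0.0366, 0.0183]
tcp_rot: [0.251, 0.968, -0.0, -0.001]
contact_force: [0.3, -0.3, 0.7]
opening: 0.998
```

Run:
```python
from h import *
st()
c=cam("wrist");save(c,"w2.png",k=1.5)
```

```text
t 2.7 p [ 0.5221 -0.0366  0.0183] yaw 60.98 z [-0.002  0.001 -1.   ] F [ 0.27 -0.33  0.66] open 0.998 q6 -1.33
```

View pics/w2.png

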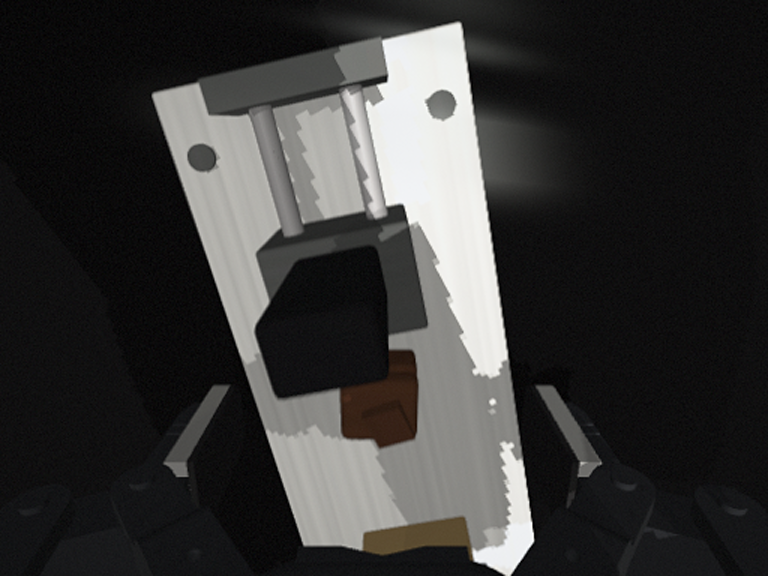

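The chip at (378,395) sits squarely between the fingers. I'll close and lift.

Request:
arm_command([
  [[0,0,0],[0,0,0],-1],
  [[0,0,0],[0,0,0],-1],
  [[0,0,0],[0,0,0],-1],
  [[0,0,0],[0,0,0],-1],
  [[0,0,0],[0,0,0],-1],
  [[0,0,0],[0,0,-0.02],-1],
  [[0,0,0],[0,0,-0.06],-1],
  [[0,0,0],[0,0,-0.11],-1],
  [[0,0,0],[0,0,-0.11],-1],
], force=30)

```text
time: 3.88
eef_pos: [0.5262, -0.0378, 0.134]
tcp_rot: [0.251, 0.968, -0.0, 0.005]
contact_force: [0.7, 0.7, 0.7]
opening: 0.269
```

Run:
```python
from h import *
st()
c=cam("wrist");save(c,"w3.png",k=1)
go((.51,.285,.13),60.9)
```

```text
t 3.88 p [ 0.5262 -0.0378  0.134 ] yaw 60.95 z [ 0.009 -0.003 -1.   ] F [0.67 0.73 0.69] open 0.269 q6 -1.33
turn [0.001 0.004 0.001] shift [0.1691 0.2749 0.0008] rows>= 6.0
```

View pics/w3.png

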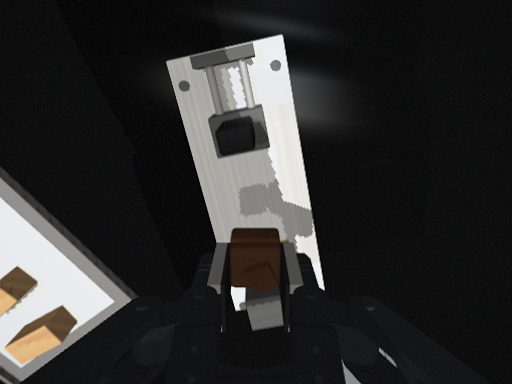

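The chip is held, with an opening of about 23 mm. Now to the tub.

Request:
arm_command([
  [[0,0.004,0],[0.028,0.046,0],-1],
  [[0,0.004,0],[0.056,0.092,0],-1],
  [[0,0.004,0],[0.084,0.138,0],-1],
  [[0,0.004,0],[0.113,0.184,0],-1],
  [[0,0.004,0],[0.141,0.229,0],-1],
  [[0,0.004,0],[0.169,0.275,0],-1],
  [[0,0.004,0],[0.169,0.275,0.0],-1],
  [[0,0.004,0],[0.169,0.275,0.045],-1],
  [[0,0.004,0],[0.169,0.275,0.08],-1],
  [[0,0.004,0],[0.169,0.275,0.08],-1],
])

```text
time: 5.18
eef_pos: [0.5066, 0.2827, 0.0458]
tcp_rot: [0.251, 0.968, -0.003, -0.004]
contact_force: [0.4, 0.5, -1.1]
opening: 0.272
```

Run:
```python
from h import *
st()
c=cam("top");save(c,"t4.png",(70,150,230,280),4)
```

```text
t 5.17 p [0.5066 0.2827 0.0458] yaw 60.9 z [-0.01  -0.003 -1.   ] F [ 0.42  0.49 -1.13] open 0.272 q6 -0.73
```

View pics/t4.png

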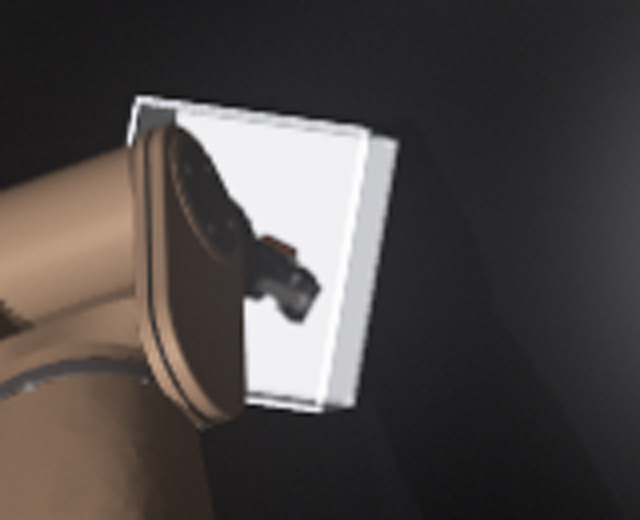

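The gripper is inside the tub, clear of the walls, with the chip at (278,245) in the crop. Releasing and raising.

Request:
arm_command([
  [[0,0,0],[0,0,0],0.4],
  [[0,0,0],[0,0,0],0.4],
  [[0,0,0],[0,0,0],0.5],
  [[0,0,0],[0,0,-0.05],0.5],
  [[0,0,0],[0,0,-0.11],1],
  [[0,0,0],[0,0,-0.15],1],
])

```text
time: 5.98
eef_pos: [0.5105, 0.2841, 0.2026]
tcp_rot: [0.251, 0.968, 0.0, -0.0]
contact_force: [-0.5, 0.4, 0.1]
opening: 1.001
```

Run:
```python
from h import *
st()
c=cam("wrist");save(c,"w5.png")
go((.505,-.30,.2),97)
```

```text
t 5.97 p [0.5105 0.2841 0.2026] yaw 60.91 z [-0.  0. -1.] F [-0.5   0.37  0.12] open 1.001 q6 -0.73
turn [ 0.005  0.008 -0.63 ] shift [-0.2773 -0.5154  0.0067] rows>= 10.0
```

View pics/w5.png

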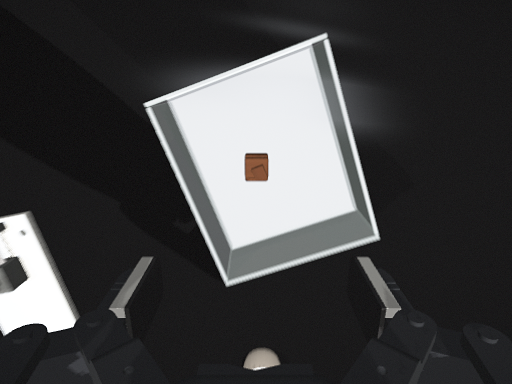

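The chip lies on the tub floor at (256,167). Now the tray.

Request:
arm_command([
  [[0,0,-0.07],[-0.028,-0.052,0],1],
  [[0,0,-0.14],[-0.056,-0.103,0],1],
  [[0,0,-0.21],[-0.083,-0.155,0],1],
  [[0,0,-0.28],[-0.111,-0.206,0],1],
  [[0,0,-0.35],[-0.139,-0.258,0],1],
  [[0,0,-0.42],[-0.166,-0.309,0],1],
  [[0,0,-0.5],[-0.194,-0.36,0],1],
  [[0,0,-0.57],[-0.222,-0.412,0],1],
  [[0,0,-0.63],[-0.25,-0.464,0],1],
  [[0,0,-0.63],[-0.277,-0.515,0.003],1],
  [[0,0,-0.63],[-0.277,-0.515,0.003],1],
  [[0,0,-0.63],[-0.277,-0.515,0.003],1],
])

```text
time: 7.52
eef_pos: [0.5047, -0.2992, 0.2036]
tcp_rot: [-0.061, 0.998, 0.002, 0.004]
contact_force: [-0.4, 1.1, 0.1]
opening: 0.998
```

Run:
```python
from h import *
import pickle
st();c=cam("wrist");save(c,"w6.png",k=1.5);pickle.dump(c,open("w6.pkl","wb"))
```

```text
t 7.53 p [ 0.5047 -0.2992  0.2036] yaw 96.99 z [ 0.008  0.004 -1.   ] F [-0.41  1.1   0.15] open 0.998 q6 -2.41
```

View pics/w6.png

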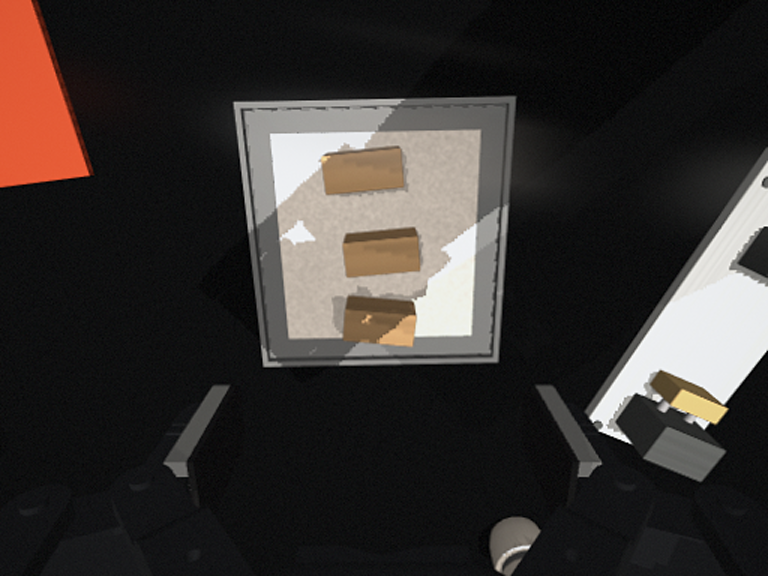

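The tray holds three wooden (not green or orange) spacers, at (363,171), (382,253) and (381,322). The orange sheet sits apart from them. I'll enlarge to get corners.

Run:
```python
from h import *
import pickle
c=pickle.load(open("w6.pkl","rb"))
save(c,"w6a.png",(205,90,290,240),4)
```

```text
(no output)
```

View pics/w6a.png

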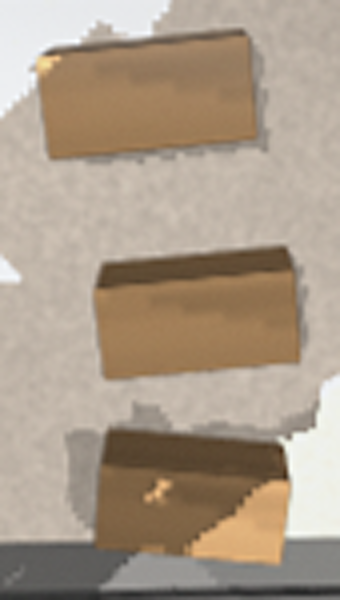

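Run:
```python
from h import *
import pickle
c=pickle.load(open("w6.pkl","rb"))
for n,q in dict(A=[(40,59),(250,37),(258,139),(49,158)],B=[(95,290),(293,270),(300,362),(103,379)],C=[(105,464),(290,483),(281,563),(97,548)]).items():
    p=onz(c,np.array(q)/4+[205,90]-.4,.033)[:,:2]
    l=(p[1]-p[0]+p[2]-p[3])/2; t=(p[3]-p[0]+p[2]-p[1])/2
    print(n,"cen",p.mean(0).round(4),"L",np.linalg.norm(l).round(4),"T",np.linalg.norm(t).round(4),"yaw y",np.degrees(np.arctan2(l[1],l[0])).round(1),"t",np.degrees(np.arctan2(t[1],t[0])).round(1))
```

```text
A cen [ 0.4555 -0.3162] L 0.0492 T 0.023 yaw y 102.4 t 11.2
B cen [ 0.5086 -0.2984] L 0.0491 T 0.0233 yaw y 102.5 t 11.5
C cen [ 0.5595 -0.2933] L 0.0483 T 0.0234 yaw y 91.2 t 1.4
```

Sizes match (49x23 measured). I'll take C first.

Run:
```python
from h import *
go((.5595,-.2933,.07),91.4)
go((.5595,-.2933,.008),91.4)
```

```text
turn [0.003 0.009 0.099] shift [-0.0536 -0.0019  0.1342] rows>= 3.0
turn [0.003 0.009 0.099] shift [-0.053  -0.002   0.1962] rows>= 4.0
```

Request:
arm_command([
  [[0.003,0.009,0.099],[-0.03,-0.001,0.05],1],
  [[0.003,0.009,0.099],[-0.053,-0.002,0.1],1],
  [[0.003,0.009,0.099],[-0.0535,-0.002,0.14],1],
  [[0.003,0.009,0.099],[-0.053,-0.002,0.17],1],
  [[0.003,0.009,0.099],[-0.053,-0.002,0.188],1],
  [[0.003,0.009,0.099],[-0.053,-0.002,0.196],1],
  [[0.003,0.009,0.099],[-0.053,-0.002,0.196],1],
  [[0.003,0.009,0.099],[-0.053,-0.002,0.196],1],
])

```text
time: 8.57
eef_pos: [0.5604, -0.2939, 0.0098]
tcp_rot: [-0.012, 1.0, -0.001, 0.001]
contact_force: [0.1, -0.2, -0.0]
opening: 0.999
```

Run:
```python
from h import *
st();c=cam("wrist");save(c,"w7.png")
go((.5595,-.2933,.008),91.4)
```

```text
t 8.57 p [ 0.5604 -0.2939  0.0098] yaw 91.39 z [ 0.002 -0.001 -1.   ] F [ 0.11 -0.19 -0.02] open 0.999 q6 -2.24
turn [-0.001  0.002 -0.   ] shift [0.0008 0.0007 0.0017] rows>= 1.0
```

View pics/w7.png

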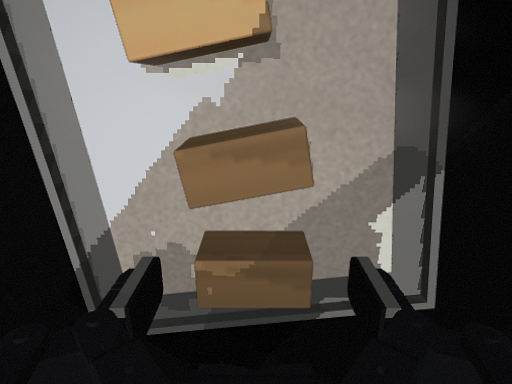

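Request:
arm_command([
  [[0,0,0],[0,0,0.001],-1],
  [[0,0,0],[0,0,0.001],-1],
  [[0,0,0],[0,0,0.001],-1],
  [[0,0,0],[0,0,0.001],-1],
  [[0,0,0],[0,0,-0.02],-1],
  [[0,0,0],[0,0,-0.06],-1],
  [[0,0,0],[0,0,-0.08],-1],
  [[0,0,0],[0,0,-0.08],-1],
], force=40)

```text
time: 9.62
eef_pos: [0.5614, -0.2947, 0.0924]
tcp_rot: [-0.012, 1.0, -0.002, 0.003]
contact_force: [0.5, -0.0, -0.2]
opening: 0.577
```

Run:
```python
from h import *
st();c=cam("wrist");save(c,"w8.png",k=1.5)
import pickle;pickle.dump(c,open("w8.pkl","wb"))
```

```text
t 9.62 p [ 0.5614 -0.2947  0.0924] yaw 91.38 z [ 0.006 -0.004 -1.   ] F [ 0.47 -0.04 -0.21] open 0.577 q6 -2.24
```

View pics/w8.png

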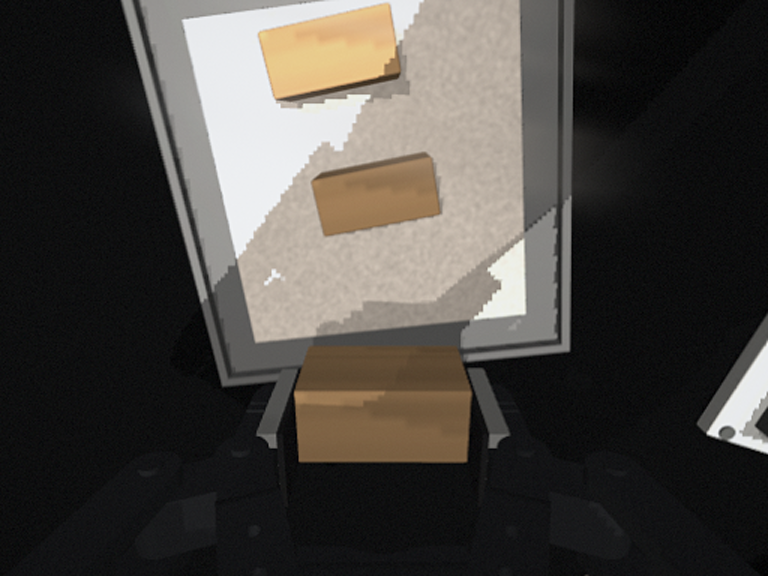

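```bash
cat >> h.py <<'E'
def held(c,q,dz=.024):
    s=get_state(); Rc=R.from_quat(s["tcp_rot"]).as_matrix()
    p=onz(c,q,s["eef_pos"][2]+dz); r=(p-s["eef_pos"])@Rc
    print("held corners tool mm",(r*1000).round(1).tolist(),"mean",(r.mean(0)*1000).round(1))
O=np.array([.4957,-.0287]);U=np.array([np.cos(np.radians(-17.2)),np.sin(np.radians(-17.2))]);V=np.array([-U[1],U[0]])
def C(x,y=0): return O+U*x/1e3+V*y/1e3
E
python3 - <<'E'
from h import *
import pickle
c=pickle.load(open("w8.pkl","rb"))
held(c,np.array([(295,390),(471,390),(468,462),(299,462)])/1.5-.3)
print(C(91.3-12)); go((*C(78),.1),72.8)
E
```

```text
held corners tool mm [[11.1, -24.7, -24.0], [11.2, 24.4, -24.1], [-13.0, 24.9, -24.0], [-13.1, -24.9, -23.9]] mean [ -0.9  -0.1 -24. ]
[ 0.57145357 -0.05214965]
turn [-0.002  0.003  0.324] shift [-0.0157  0.2418 -0.0101] rows>= 4.0
```

Request:
arm_command([
  [[0,0.003,0.08],[-0.003,0.05,-0.01],-1],
  [[0,0.003,0.16],[-0.007,0.1,-0.01],-1],
  [[0,0.003,0.24],[-0.01,0.15,-0.01],-1],
  [[0,0.003,0.324],[-0.013,0.2,-0.01],-1],
  [[0,0.003,0.324],[-0.0157,0.242,-0.01],-1],
  [[0,0.003,0.324],[-0.0157,0.242,-0.01],-1],
  [[0,0.003,0.324],[-0.0157,0.242,-0.01],-1],
])

```text
time: 10.55
eef_pos: [0.5694, -0.0517, 0.0985]
tcp_rot: [0.149, 0.989, -0.001, -0.001]
contact_force: [0.8, -0.1, -0.6]
opening: 0.572
```

Run:
```python
from h import *
st();c=cam("wrist");save(c,"w9.png",k=1.5)
import pickle;pickle.dump(c,open("w9.pkl","wb"))
go((*C(76.1),.06),72.8);go((*C(76.1),.017),72.8)
```

```text
t 10.55 p [ 0.5694 -0.0517  0.0985] yaw 72.84 z [-0.002 -0.002 -1.   ] F [ 0.75 -0.09 -0.58] open 0.572 q6 -1.54
turn [-0.002 -0.001 -0.   ] shift [0.0015 0.0008 0.0389] rows>= 1.0
turn [-0.002 -0.001 -0.   ] shift [0.0014 0.0009 0.0819] rows>= 2.0
```

View pics/w9.png

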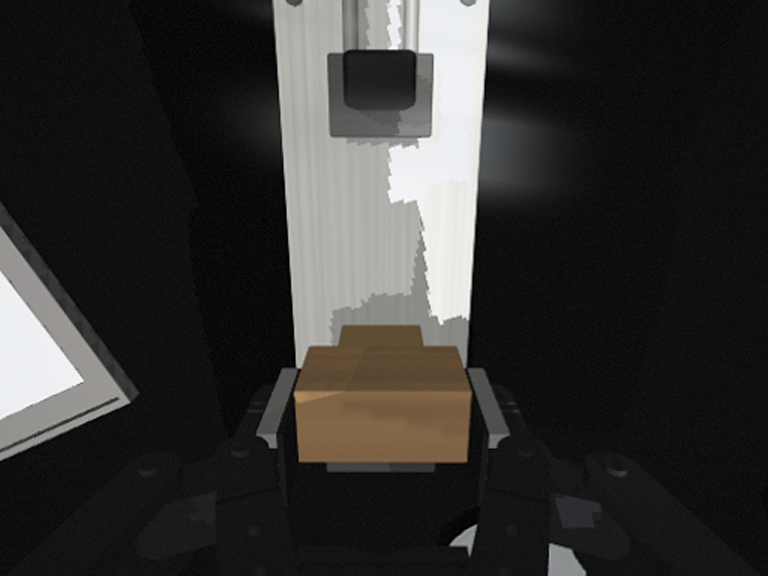

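Run:
```python
from h import *
import pickle
c=pickle.load(open("w9.pkl","rb"))
def loc(p): p=p[:,:2]-O; return (np.c_[p@U,p@V]*1000).round(1)
print(loc(onz(c,np.array([(341,325),(421,325)])/1.5-.3,.01)))
print(loc(onz(c,np.array([(330,136),(432,136),(328,53),(431,53)])/1.5-.3,.04)))
print(loc(onz(c,np.array([(289,250),(476,250)])/1.5-.3,.01)))
```

```text
[[ 92.6 -20.9]
 [ 92.6  19.9]]
[[ -0.4 -20.2]
 [ -0.4  19.6]
 [-29.7 -19.9]
 [-29.7  18.2]]
[[ 53.2 -45.1]
 [ 53.2  45.6]]
```

Consistent: specimen front at 92.6, jaw front at 0, y centred. I'll lower the spacer.

Request:
arm_command([
  [[-0.002,0,0],[0.0014,0.0009,0.035],-1],
  [[-0.002,0,0],[0.0014,0.0009,0.06],-1],
  [[-0.002,0,0],[0.0014,0.0009,0.074],-1],
  [[-0.002,0,0],[0.0014,0.0009,0.08],-1],
  [[-0.002,0,0],[0.0014,0.0009,0.0818],-1],
  [[-0.002,0,0],[0.0014,0.0009,0.0818],-1],
])

```text
time: 11.35
eef_pos: [0.5692, -0.0515, 0.0179]
tcp_rot: [0.15, 0.989, -0.0, 0.0]
contact_force: [-0.1, 0.5, -0.3]
opening: 0.576
```

Run:
```python
from h import *
st();go((*C(76.1),.017),72.8)
```

```text
t 11.35 p [ 0.5692 -0.0515  0.0179] yaw 72.77 z [ 0.001 -0.    -1.   ] F [-0.07  0.5  -0.25] open 0.576 q6 -1.54
turn [-0.     0.001 -0.   ] shift [0.0008 0.     0.0009] rows>= 1.0
```

Request:
arm_command([
  [[0,0,0],[0,0,0.0015],-1],
  [[0,0,0],[0,0,0.0015],-1],
  [[0,0,0],[0,0,0.0015],0.8],
  [[0,0,0],[0,0,0.0015],0.8],
  [[0,0,0],[0,0,0.0015],0.8],
  [[0,0,0],[0,0,-0.02],1],
  [[0,0,0],[0,0,-0.06],1],
  [[0,0,0],[0,0,-0.1],1],
  [[0,0,0],[0,0,-0.1],1],
])

```text
time: 12.48
eef_pos: [0.572, -0.0521, 0.1224]
tcp_rot: [0.15, 0.989, -0.001, 0.005]
contact_force: [0.9, -0.1, -0.0]
opening: 1.002
```

Run:
```python
from h import *
st();c=cam("wrist");save(c,"w10.png",k=1.5)
import pickle;pickle.dump(c,open("w10.pkl","wb"))
go((.5086,-.2984,.1),102);
```

```text
t 12.47 p [ 0.572  -0.0521  0.1224] yaw 72.78 z [ 0.009 -0.003 -1.   ] F [ 0.87 -0.14 -0.05] open 1.002 q6 -1.54
turn [-0.001  0.005 -0.51 ] shift [-0.014  -0.2539  0.0199] rows>= 5.0
```

View pics/w10.png

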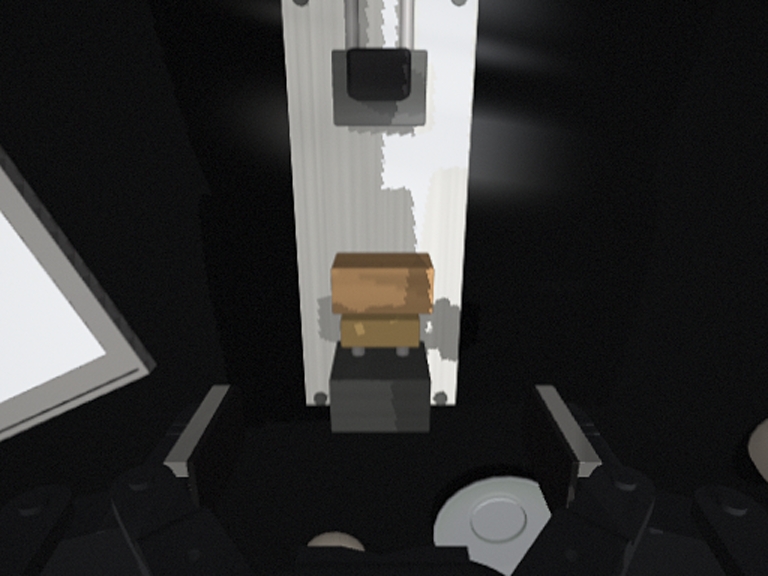

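The first spacer at (382,283) stands upright against the specimen and square to it. Next is spacer B.

Request:
arm_command([
  [[0,0.005,-0.1],[-0.003,-0.05,0.01],1],
  [[0,0.005,-0.2],[-0.006,-0.1,0.02],1],
  [[0,0.005,-0.3],[-0.009,-0.15,0.02],1],
  [[0,0.005,-0.4],[-0.012,-0.2,0.02],1],
  [[0,0.005,-0.51],[-0.014,-0.254,0.03],1],
  [[0,0.005,-0.51],[-0.014,-0.254,0.03],1],
  [[0,0.005,-0.51],[-0.014,-0.254,0.03],1],
])

```text
time: 13.4
eef_pos: [0.5077, -0.2976, 0.0882]
tcp_rot: [-0.104, 0.995, 0.001, -0.001]
contact_force: [-0.2, -1.2, 0.4]
opening: 1.003
```

Run:
```python
from h import *
import pickle
st();c=cam("wrist");save(c,"w11.png",k=1.5);pickle.dump(c,open("w11.pkl","wb"))
```

```text
t 13.4 p [ 0.5077 -0.2976  0.0882] yaw 101.92 z [-0.003  0.001 -1.   ] F [-0.25 -1.24  0.41] open 1.003 q6 -2.48
```

View pics/w11.png

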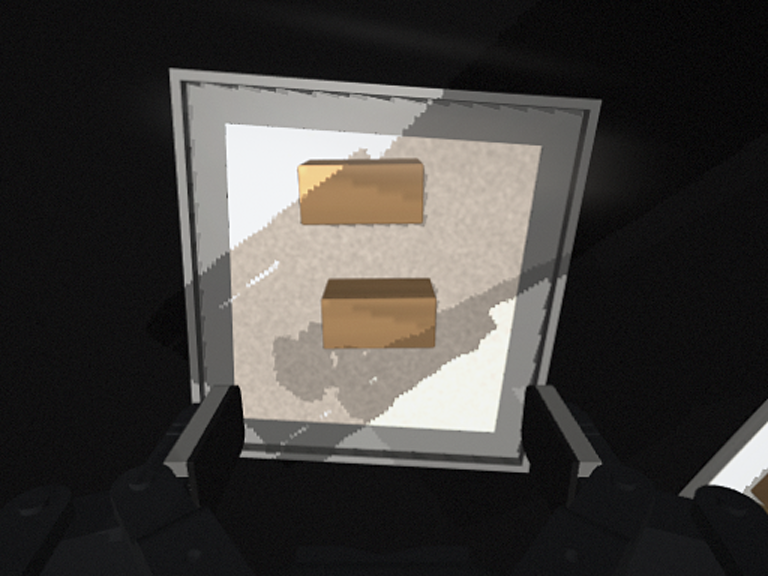

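Run:
```python
from h import *
import pickle
c=pickle.load(open("w11.pkl","rb"))
for n,q in dict(A=[(300,163),(424,164),(423,223),(301,224)],B=[(322,296),(436,296),(435,348),(323,348)]).items():
    p=onz(c,np.array(q)/1.5-.3,.033)[:,:2]
    l=(p[1]-p[0]+p[2]-p[3])/2; t=(p[3]-p[0]+p[2]-p[1])/2
    print(n,"cen",p.mean(0).round(4),np.linalg.norm(l).round(4),np.linalg.norm(t).round(4),"yaw",np.degrees(np.arctan2(l[1],l[0])).round(1))
go((.5086,-.2984,.009),102)
```

```text
A cen [ 0.4552 -0.3165] 0.0491 0.0237 yaw 101.9
B cen [ 0.5082 -0.2985] 0.0493 0.0245 yaw 101.8
turn [ 0.001 -0.002  0.   ] shift [-0.0003 -0.0015  0.0797] rows>= 2.0
```

Request:
arm_command([
  [[0,-0.002,0],[-0.0003,-0.0012,0.03],1],
  [[0,-0.002,0],[-0.0003,-0.0012,0.06],1],
  [[0,-0.002,0],[-0.0003,-0.0012,0.075],1],
  [[0,-0.002,0],[-0.0003,-0.0012,0.0797],1],
  [[0,-0.002,0],[-0.0003,-0.0012,0.0797],1],
  [[0,-0.002,0],[-0.0003,-0.0012,0.0797],-1],
  [[0,-0.002,0],[-0.0003,-0.0012,0.0797],-1],
  [[0,-0.002,0],[-0.0003,-0.0012,0.0797],-1],
  [[0,-0.002,0],[-0.0003,-0.0012,0.0797],-1],
])

```text
time: 14.58
eef_pos: [0.5093, -0.2988, 0.0101]
tcp_rot: [-0.104, 0.995, -0.0, 0.001]
contact_force: [-0.7, 0.1, 5.4]
opening: 0.577
```

Run:
```python
from h import *
st()
```

```text
t 14.57 p [ 0.5093 -0.2988  0.0101] yaw 102.0 z [ 0.001 -0.    -1.   ] F [-0.72  0.06  5.36] open 0.577 q6 -2.48
```

Request:
arm_command([
  [[0,0,0],[0,0,-0.02],-1],
  [[0,0,0],[0,0,-0.06],-1],
  [[0,0,0],[0,0,-0.085],-1],
  [[0,0,0],[0,0,-0.085],-1],
])

```text
time: 15.08
eef_pos: [0.5107, -0.3001, 0.0986]
tcp_rot: [-0.104, 0.995, -0.002, 0.003]
contact_force: [0.8, -0.9, -1.0]
opening: 0.573
```

Run:
```python
from h import *
import pickle
st();c=cam("wrist");save(c,"w12.png",k=1.5);pickle.dump(c,open("w12.pkl","wb"))
go((*C(50),.1),72.8)
d=pickle.load(open("w10.pkl","rb"))
def loc(p): p=p[:,:2]-O; return (np.c_[p@U,p@V]*1000).round(1)
print(loc(onz(d,np.array([(331,268),(433,268),(433,314),(333,314)])/1.5-.3,.04)))
print(loc(onz(d,np.array([(332,254),(430,254)])/1.5-.3,.01)))
```

```text
t 15.07 p [ 0.5107 -0.3001  0.0986] yaw 102.0 z [ 0.006 -0.004 -1.   ] F [ 0.82 -0.93 -1.01] open 0.573 q6 -2.48
turn [-0.001  0.003  0.51 ] shift [-0.0863  0.243  -0.0039] rows>= 5.0
[[ 63.9 -23.7]
 [ 63.9  25. ]
 [ 87.6  25.8]
 [ 87.6 -23.6]]
[[ 65.3 -26.2]
 [ 65.3  26.3]]
```

View pics/w12.png

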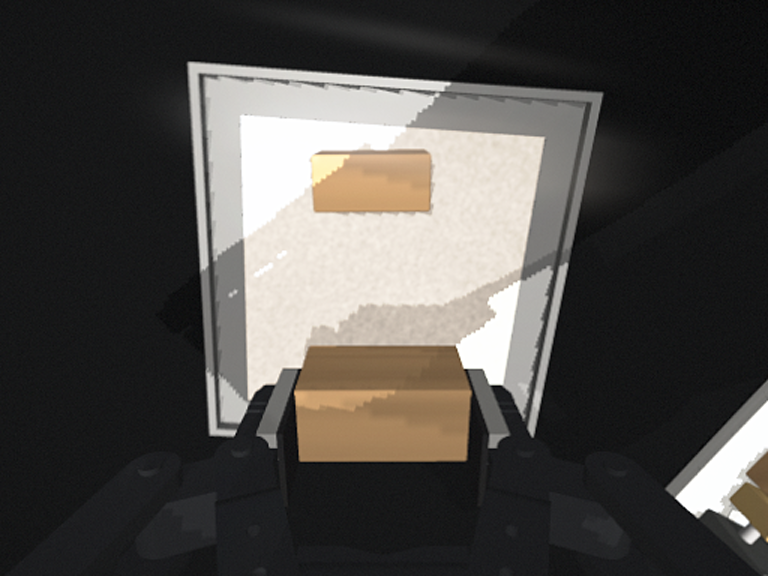

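Request:
arm_command([
  [[0,0.003,0.1],[-0.017,0.05,-0.004],-1],
  [[0,0.003,0.2],[-0.034,0.1,-0.004],-1],
  [[0,0.003,0.3],[-0.052,0.15,-0.004],-1],
  [[0,0.003,0.4],[-0.07,0.2,-0.004],-1],
  [[0,0.003,0.51],[-0.0863,0.243,-0.004],-1],
  [[0,0.003,0.51],[-0.0863,0.243,-0.004],-1],
  [[0,0.003,0.51],[-0.0863,0.243,-0.004],-1],
])

```text
time: 16.0
eef_pos: [0.5426, -0.0435, 0.0988]
tcp_rot: [0.149, 0.989, -0.001, -0.001]
contact_force: [-0.2, -0.2, -0.4]
opening: 0.576
```

Run:
```python
from h import *
st();go((*C(50),.0185),72.8)
```

```text
t 16.0 p [ 0.5426 -0.0435  0.0988] yaw 72.84 z [-0.002 -0.001 -1.   ] F [-0.16 -0.25 -0.39] open 0.576 q6 -1.54
turn [-0.002 -0.002  0.001] shift [-0.001   0.0004  0.0803] rows>= 2.0
```

Request:
arm_command([
  [[-0.002,-0.001,0],[-0.001,0.0004,0.035],-1],
  [[-0.002,-0.001,0],[-0.001,0.0004,0.06],-1],
  [[-0.002,-0.001,0],[-0.001,0.0004,0.074],-1],
  [[-0.002,-0.001,0],[-0.001,0.0004,0.0803],-1],
  [[-0.002,-0.001,0],[-0.001,0.0004,0.0803],-1],
  [[-0.002,-0.001,0],[-0.001,0.0004,0.0803],-1],
])

```text
time: 16.75
eef_pos: [0.5444, -0.0439, 0.0196]
tcp_rot: [0.149, 0.989, 0.0, 0.001]
contact_force: [1.3, -0.1, -0.3]
opening: 0.578
```

Run:
```python
from h import *
import pickle
st();go((*C(50),.0165),72.8)
c=cam("wrist");save(c,"w13.png",k=1.5);pickle.dump(c,open("w13.pkl","wb"))
```

```text
t 16.75 p [ 0.5444 -0.0439  0.0196] yaw 72.84 z [ 0.001 -0.    -1.   ] F [ 1.29 -0.15 -0.25] open 0.578 q6 -1.54
turn [0.    0.001 0.001] shift [0.001  0.0001 0.0031] rows>= 1.0
```

View pics/w13.png

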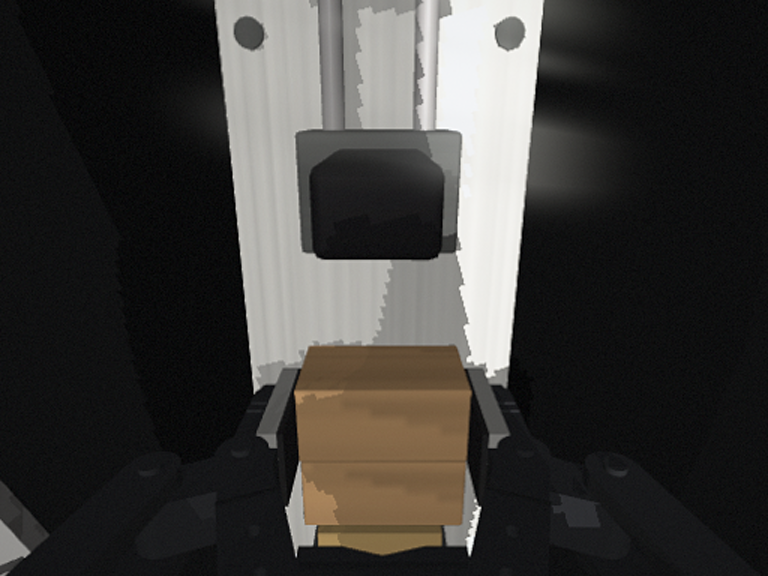

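The held spacer at (383,425) sits square just in front of the first at (383,492). I'll lower and release.

Request:
arm_command([
  [[0,0,0],[0.001,0,0.0015],-1],
  [[0,0,0],[0.001,0,0.003],-1],
  [[0,0,0],[0.001,0,0.003],-1],
  [[0,0,0],[0.001,0,0.003],0.8],
  [[0,0,0],[0.001,0,0.003],0.8],
  [[0,0,0],[0.001,0,0.003],0.8],
  [[0,0,0],[0,0,-0.02],1],
  [[0,0,0],[0,0,-0.06],1],
  [[0,0,0],[0,0,-0.1],1],
  [[0,0,0],[0,0,-0.1],1],
])

```text
time: 18.05
eef_pos: [0.5469, -0.0445, 0.1237]
tcp_rot: [0.149, 0.989, -0.0, 0.005]
contact_force: [-0.1, -0.8, 0.6]
opening: 1.001
```

Run:
```python
from h import *
st();c=cam("wrist");save(c,"w14.png",k=1.5)
import pickle;pickle.dump(c,open("w14.pkl","wb"))
go((.4552,-.3163,.09),102);
```

```text
t 18.05 p [ 0.5469 -0.0445  0.1237] yaw 72.85 z [ 0.01  -0.002 -1.   ] F [-0.07 -0.83  0.62] open 1.001 q6 -1.54
turn [-0.001  0.005 -0.509] shift [ 0.0059 -0.2867  0.0312] rows>= 5.0
```

View pics/w14.png

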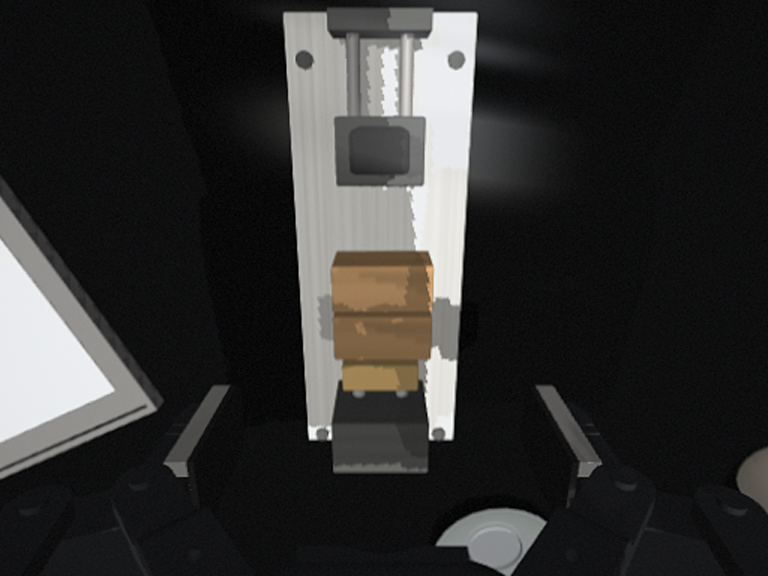

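Request:
arm_command([
  [[0,0.005,-0.1],[0.001,-0.057,0.01],1],
  [[0,0.005,-0.2],[0.002,-0.114,0.02],1],
  [[0,0.005,-0.3],[0.004,-0.171,0.03],1],
  [[0,0.005,-0.4],[0.005,-0.228,0.031],1],
  [[0,0.005,-0.509],[0.006,-0.2865,0.031],1],
  [[0,0.005,-0.509],[0.006,-0.2865,0.031],1],
  [[0,0.005,-0.509],[0.006,-0.2865,0.031],1],
  [[0,0.005,-0.509],[0.006,-0.2865,0.031],1],
])

```text
time: 19.1
eef_pos: [0.4552, -0.3143, 0.0892]
tcp_rot: [-0.105, 0.994, 0.0, -0.001]
contact_force: [0.2, 0.4, 0.2]
opening: 0.999
```

Run:
```python
from h import *
import pickle
st();c=cam("wrist");save(c,"w15.png",k=1.5);pickle.dump(c,open("w15.pkl","wb"))
go((.4552,-.3163,.01),102)
d=pickle.load(open("w14.pkl","rb"))
def loc(p): p=p[:,:2]-O; return (np.c_[p@U,p@V]*1000).round(1)
print(loc(onz(d,np.array([(332,266),(433,266),(432,312),(333,312),(334,359),(431,359)])/1.5-.3,.04)))
```

```text
t 19.1 p [ 0.4552 -0.3143  0.0892] yaw 102.09 z [-0.001  0.001 -1.   ] F [0.21 0.4  0.24] open 0.999 q6 -2.57
turn [ 0.    -0.001  0.002] shift [ 0.0005 -0.0018  0.0795] rows>= 2.0
[[ 37.2 -23.4]
 [ 37.1  25. ]
 [ 61.   25.3]
 [ 61.  -23.7]
 [ 87.  -24.1]
 [ 87.   25.7]]
```

View pics/w15.png

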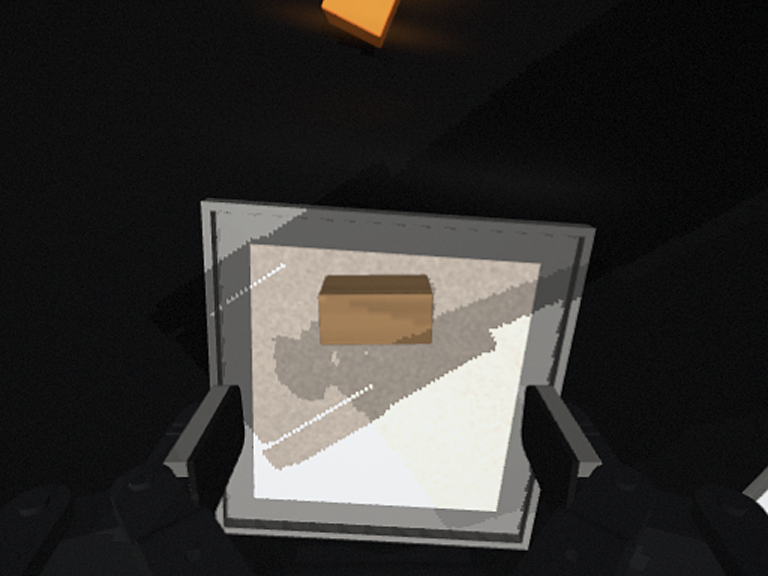

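Request:
arm_command([
  [[0,-0.001,0.001],[0.0005,-0.0018,0.03],1],
  [[0,-0.001,0.001],[0.0005,-0.0018,0.06],1],
  [[0,-0.001,0.001],[0.0005,-0.0018,0.075],1],
  [[0,-0.001,0.001],[0.0005,-0.0018,0.0795],1],
  [[0,-0.001,0.001],[0.0005,-0.0018,0.0795],1],
  [[0,-0.001,0.001],[0.0005,-0.0018,0.0795],-1],
  [[0,-0.001,0.001],[0.0005,-0.0018,0.0795],-1],
  [[0,-0.001,0.001],[0.0005,-0.0018,0.0795],-1],
  [[0,-0.001,0.001],[0.0005,-0.0018,0.0795],-1],
  [[0,-0.001,0.001],[0.0005,-0.0018,0.06],-1],
  [[0,-0.001,0.001],[0.0005,-0.0018,0.02],-1],
  [[0,-0.001,0.001],[0.0005,-0.0018,-0.012],-1],
])

```text
time: 20.65
eef_pos: [0.4553, -0.3163, 0.1035]
tcp_rot: [-0.105, 0.994, -0.0, 0.0]
contact_force: [0.8, -0.5, -0.1]
opening: 0.578
```

Run:
```python
from h import *
import pickle
st();c=cam("wrist");save(c,"w16.png",k=1);pickle.dump(c,open("w16.pkl","wb"))
go((*C(22.5),.115),72.8)
```

```text
t 20.65 p [ 0.4553 -0.3163  0.1035] yaw 102.06 z [ 0.001 -0.    -1.   ] F [ 0.84 -0.47 -0.15] open 0.578 q6 -2.57
turn [-0.006  0.007  0.511] shift [-0.1175  0.2642 -0.0079] rows>= 5.0
```

View pics/w16.png

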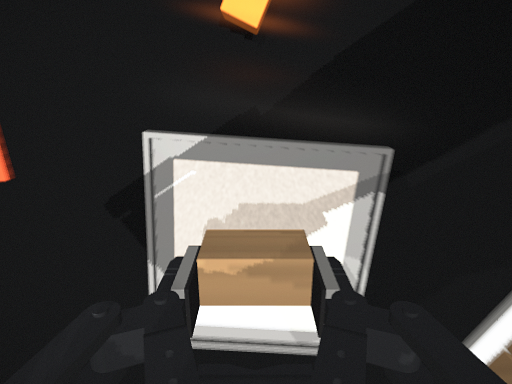

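Run:
```python
from h import *
import pickle
c=pickle.load(open("w16.pkl","rb"))
save(c,"w16a.png",(180,215,330,325),5)
```

```text
(no output)
```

View pics/w16a.png

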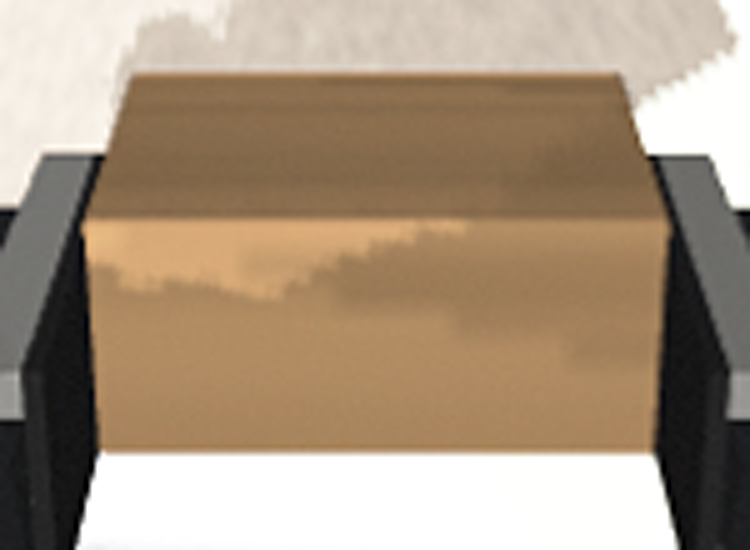

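Run:
```python
from h import *
import pickle
c=pickle.load(open("w16.pkl","rb"))
held(c,np.array([(85,220),(667,220),(655,452),(100,452)])/5+[180,215]-.4,.023)
```

```text
held corners tool mm [[17.7, -20.4, -22.9], [17.7, 25.9, -23.3], [-4.4, 26.1, -23.2], [-4.4, -20.4, -22.8]] mean [  6.6   2.8 -23.1]
```

Run:
```python
from h import *
import pickle
c=pickle.load(open("w16.pkl","rb"))
st()
M=np.eye(4);M[:3,:3]=c["R"];M[:3,3]=c["P"];T=M@np.linalg.inv(np.array(c["mount"]))
p=onz(c,np.array([(85,220),(667,220),(655,452),(100,452)])/5+[180,215]-.4,T[2,3]+.023)
print(T[:3,3],(((p-T[:3,3])@T[:3,:3])*1000).round(1))
go((*C(22.5),.115),72.8)
```

```text
t 20.7 p [ 0.4575 -0.3184  0.1084] yaw 102.07 z [ 0.006 -0.006 -1.   ] F [ 1.74 -0.78  2.85] open 0.575 q6 -2.57
[ 0.45529037 -0.31630794  0.10349283] [[ 13.1 -23.7 -23. ]
 [ 13.1  24.5 -23. ]
 [ -9.9  24.8 -23. ]
 [ -9.9 -23.7 -23. ]]
turn [-0.006  0.007  0.511] shift [-0.1175  0.2642 -0.0079] rows>= 5.0
```

Request:
arm_command([
  [[0,0.007,0.1],[-0.02,0.055,-0.008],-1],
  [[0,0.007,0.2],[-0.045,0.11,-0.008],-1],
  [[0,0.007,0.3],[-0.07,0.165,-0.008],-1],
  [[-0.003,0.007,0.4],[-0.095,0.22,-0.008],-1],
  [[-0.006,0.007,0.511],[-0.1175,0.264,-0.008],-1],
  [[-0.006,0.007,0.511],[-0.1175,0.264,-0.008],-1],
  [[-0.006,0.007,0.511],[-0.1175,0.264,-0.008],-1],
  [[-0.006,0.007,0.511],[-0.1175,0.264,-0.008],-1],
])

```text
time: 21.7
eef_pos: [0.517, -0.0367, 0.1151]
tcp_rot: [0.15, 0.989, 0.0, -0.0]
contact_force: [-1.2, -0.4, 0.0]
opening: 0.572
```

Run:
```python
from h import *
import pickle
st();c=cam("wrist");save(c,"w17.png",(180,215,330,325),5);pickle.dump(c,open("w17.pkl","wb"));st()
go((*C(22.5),.0185),72.8)
```

```text
t 21.7 p [ 0.517  -0.0367  0.1151] yaw 72.72 z [-0.  0. -1.] F [-1.19 -0.36  0.02] open 0.572 q6 -1.54
t 21.75 p [ 0.517  -0.0367  0.1151] yaw 72.7 z [-0.  0. -1.] F [-0.03  0.99 -1.13] open 0.575 q6 -1.54
turn [ 0.    -0.    -0.002] shift [0.0002 0.0014 0.0966] rows>= 2.0
```

View pics/w17.png

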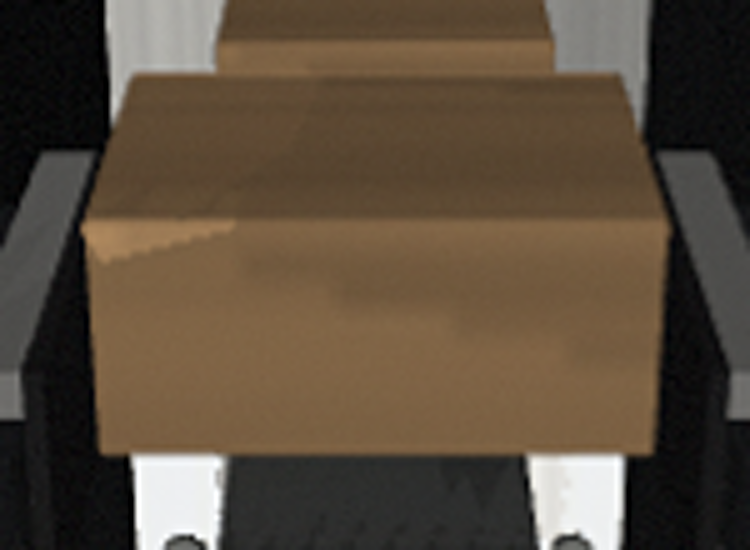

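Run:
```python
from h import *
import pickle
for f,q in (("w17",np.array([(85,220),(667,220),(655,452),(100,452)])/5+[180,215]-.4),("w8",np.array([(295,390),(471,390),(468,462),(299,462)])/1.5-.3)):
  c=pickle.load(open(f+".pkl","rb"))
  M=np.eye(4);M[:3,:3]=c["R"];M[:3,3]=c["P"];T=M@np.linalg.inv(np.array(c["mount"]))
  for dz in(.019,.021,.023):
    p=onz(c,q,T[2,3]+dz);r=((p-T[:3,3])@T[:3,:3])*1000
    print(f,dz,r.mean(0).round(1),(r[1]-r[0]).round(1),(r[0]-r[3]).round(1))
```

```text
w17 0.019 [ -0.8   0.7 -19. ] [-0.  49.8 -0. ] [23.8 -0.   0. ]
w17 0.021 [  0.5   0.7 -21. ] [-0. 49. -0.] [23.4 -0.   0. ]
w17 0.023 [  1.9   0.7 -23. ] [-0.  48.2 -0. ] [23. -0.  0.]
w8 0.019 [ -2.1   0.7 -19. ] [ 0.1 50.3 -0.2] [24.8  0.2 -0.1]
w8 0.021 [ -0.7   0.7 -21. ] [ 0.1 49.5 -0.2] [24.4  0.2 -0.1]
w8 0.023 [  0.7   0.7 -23. ] [ 0.1 48.6 -0.2] [24.   0.2 -0.1]
```

Request:
arm_command([
  [[0,0,-0.002],[0,0.0014,0.035],-1],
  [[0,0,-0.002],[0,0.0014,0.065],-1],
  [[0,0,-0.002],[-0.0002,0.0014,0.085],-1],
  [[0,0,-0.002],[-0.0002,0.0014,0.0945],-1],
  [[0,0,-0.002],[-0.0002,0.0014,0.0955],-1],
  [[0,0,-0.002],[-0.0002,0.0014,0.0955],-1],
])

```text
time: 22.5
eef_pos: [0.5183, -0.0359, 0.0205]
tcp_rot: [0.15, 0.989, -0.0, 0.001]
contact_force: [-0.4, -0.4, -0.3]
opening: 0.573
```

Run:
```python
from h import *
import pickle
st();go((*C(22.8),.0175),72.8)
c=cam("wrist");save(c,"w18.png",k=1.5);pickle.dump(c,open("w18.pkl","wb"))
```

```text
t 22.5 p [ 0.5183 -0.0359  0.0205] yaw 72.79 z [ 0.001 -0.    -1.   ] F [-0.45 -0.41 -0.28] open 0.573 q6 -1.54
turn [ 0.     0.001 -0.   ] shift [0.001  0.0002 0.003 ] rows>= 1.0
```

View pics/w18.png

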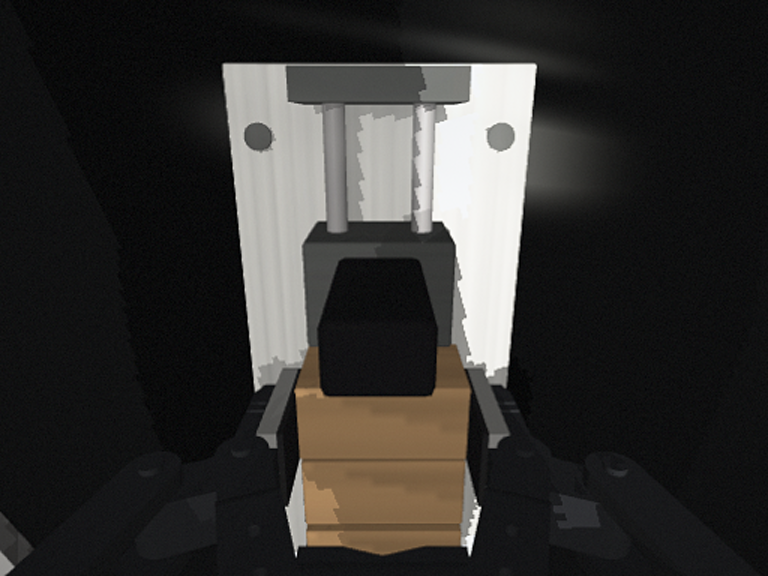

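Request:
arm_command([
  [[0,0,0],[0.0005,0,0.0015],-1],
  [[0,0,0],[0.0005,0,0.003],-1],
  [[0,0,0],[0.0005,0,0.003],-1],
  [[0,0,0],[0.0005,0,0.003],0.8],
  [[0,0,0],[0.0005,0,0.003],0.8],
  [[0,0,0],[0.0005,0,0.003],0.8],
  [[0,0,0],[0,0,-0.02],1],
  [[0,0,0],[0,0,-0.06],1],
  [[0,0,0],[0,0,-0.11],1],
  [[0,0,0],[0,0,-0.12],1],
  [[0,0,0],[0,0,-0.12],1],
])

```text
time: 23.92
eef_pos: [0.5184, -0.0358, 0.141]
tcp_rot: [0.15, 0.989, -0.0, 0.001]
contact_force: [0.6, 0.1, -0.5]
opening: 0.997
```

Run:
```python
from h import *
import pickle
st();c=cam("wrist");save(c,"w19.png",k=1.5);pickle.dump(c,open("w19.pkl","wb"))
go((*C(-18),.115),72.8);go((*C(-18),.046),72.8)
```

```text
t 23.93 p [ 0.5184 -0.0358  0.141 ] yaw 72.8 z [ 0.003 -0.001 -1.   ] F [ 0.64  0.11 -0.51] open 0.997 q6 -1.54
turn [ 0.  0. -0.] shift [0.0409 0.0001 0.0246] rows>= 1.0
turn [ 0.  0. -0.] shift [0.0409 0.0001 0.0936] rows>= 2.0
```

View pics/w19.png

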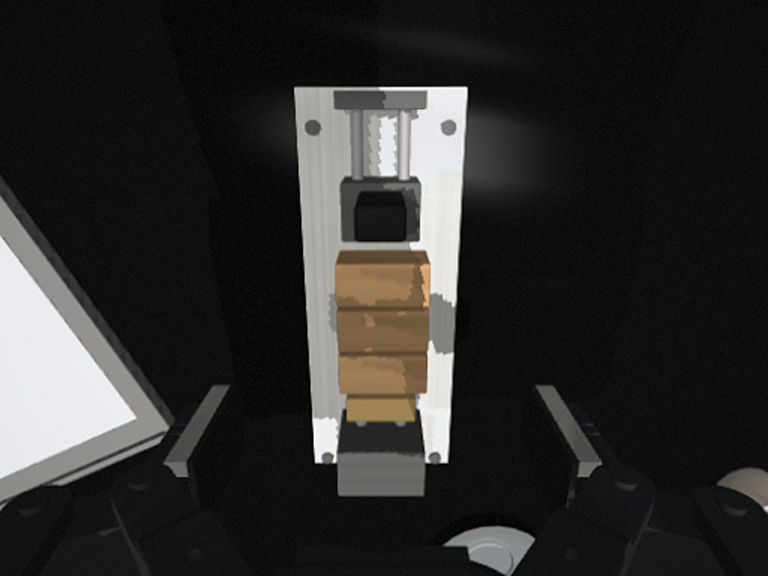

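Three spacers stand upright and square in a row at (383,275), (383,330) and (383,373), with the jaw still open behind them. Now I grip the handle.

Request:
arm_command([
  [[0,0,0],[0.02,0,0.01],1],
  [[0,0,0],[0.041,0,0.025],1],
  [[0,0,0],[0.041,0,0.06],1],
  [[0,0,0],[0.041,0,0.085],1],
  [[0,0,0],[0.041,0,0.094],1],
  [[0,0,0],[0.041,0,0.094],1],
  [[0,0,0],[0.041,0,0.094],1],
])

```text
time: 24.85
eef_pos: [0.479, -0.0236, 0.0463]
tcp_rot: [0.15, 0.989, -0.0, 0.001]
contact_force: [-0.1, -0.2, -0.2]
opening: 1.007
```

Run:
```python
from h import *
import pickle
st();c=cam("wrist");save(c,"w20.png",k=1.5)
go((*C(-18),.046),72.8)
```

```text
t 24.85 p [ 0.479  -0.0236  0.0463] yaw 72.79 z [ 0.001 -0.    -1.   ] F [-0.1  -0.2  -0.15] open 1.007 q6 -1.53
turn [ 0.     0.002 -0.   ] shift [0.0008 0.0001 0.0005] rows>= 1.0
```

View pics/w20.png

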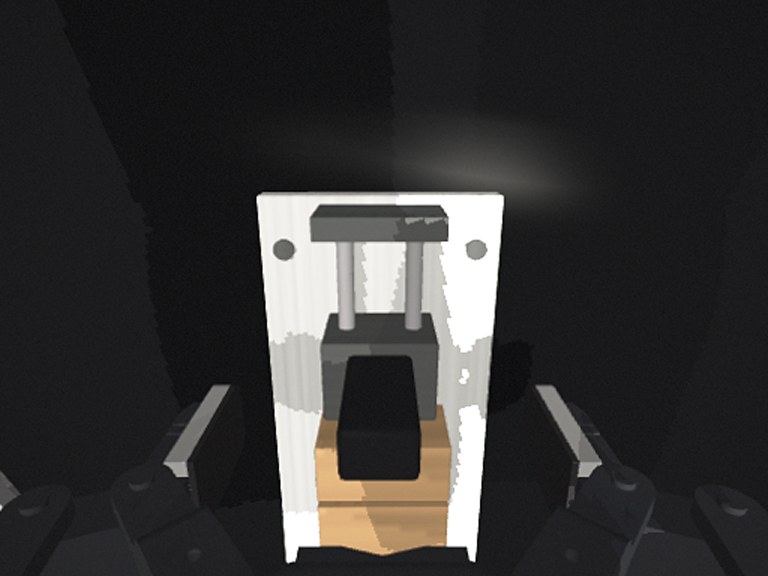

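The handle is centred at x≈379, between the fingers. Closing.

Request:
arm_command([
  [[0,0.001,0],[0,0,0],-1],
  [[0,0.001,0],[0,0,0],-1],
  [[0,0.001,0],[0,0,0],-1],
  [[0,0.001,0],[0,0,0],-1],
  [[0,0.001,0],[0,0,0],-1],
  [[0,0.001,0],[0,0,0],-1],
  [[0,0.001,0],[0,0,0],-1],
], force=70)

```text
time: 25.78
eef_pos: [0.479, -0.0246, 0.047]
tcp_rot: [0.149, 0.989, -0.001, 0.0]
contact_force: [-2.8, -4.1, 2.3]
opening: 0.249
```

Run:
```python
from h import *
st();s=get_state();print(s["contact_force"][:2]@U)
```

```text
t 25.77 p [ 0.479  -0.0246  0.047 ] yaw 72.84 z [-0.    -0.002 -1.   ] F [-2.75 -4.09  2.34] open 0.249 q6 -1.53
-1.417876471539547
```

Request:
arm_command([
  [[0,0,0],[-0.004,0,0],-1],
  [[0,0,0],[-0.008,0,0],-1],
  [[0,0,0],[-0.012,0,0],-1],
  [[0,0,0],[-0.014,0,0],-1],
  [[0,0,0],[-0.014,0,0],-1],
])

```text
time: 26.4
eef_pos: [0.4926, -0.0289, 0.047]
tcp_rot: [0.149, 0.989, -0.001, 0.0]
contact_force: [-3.4, -1.1, 2.7]
opening: 0.248
```

Run:
```python
from h import *
st();s=get_state();print(s["contact_force"][:2]@U, s["contact_force"][:2]@V,(s["eef_pos"][:2]-O)@U)
c=cam("wrist");save(c,"w21.png",k=1.5)
```

```text
t 26.4 p [ 0.4926 -0.0289  0.047 ] yaw 72.84 z [ 0.    -0.002 -1.   ] F [-3.38 -1.15  2.68] open 0.248 q6 -1.53
-2.886974069293251 -2.0930877430420267 -0.002905919925372847
```

View pics/w21.png

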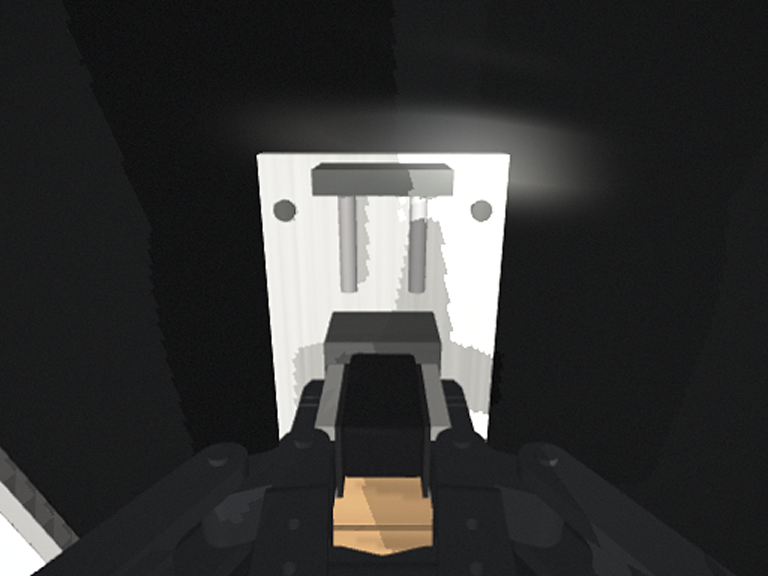

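Request:
arm_command([
  [[0,0,0],[-0.002,0,0],-1],
  [[0,0,0],[-0.004,0,0],-1],
  [[0,0,0],[-0.006,0,0],-1],
  [[0,0,0],[-0.006,0,0],-1],
])

```text
time: 26.95
eef_pos: [0.4983, -0.0306, 0.047]
tcp_rot: [0.149, 0.989, -0.001, 0.0]
contact_force: [-5.0, -1.8, 4.8]
opening: 0.243
```

Run:
```python
from h import *
st();s=get_state();print(s["contact_force"][:2]@U, s["contact_force"][:2]@V,(s["eef_pos"][:2]-O)@U)
```

```text
t 26.95 p [ 0.4983 -0.0306  0.047 ] yaw 72.85 z [-0.    -0.002 -1.   ] F [-5.04 -1.81  4.81] open 0.243 q6 -1.53
-4.281544109915353 -3.215574866616641 0.0030579002105288397
```

Request:
arm_command([
  [[0,0,0],[-0.001,0,0],-1],
  [[0,0,0],[-0.002,0,0],-1],
  [[0,0,0],[-0.002,0,0],-1],
])

```text
time: 27.32
eef_pos: [0.4994, -0.031, 0.047]
tcp_rot: [0.149, 0.989, -0.001, -0.001]
contact_force: [-7.3, -0.6, 7.6]
opening: 0.248
```

Run:
```python
from h import *
st();s=get_state();print(s["contact_force"][:2]@U, s["contact_force"][:2]@V,(s["eef_pos"][:2]-O)@U)
```

```text
t 27.32 p [ 0.4994 -0.031   0.047 ] yaw 72.85 z [-0.003 -0.001 -1.   ] F [-7.34 -0.58  7.64] open 0.248 q6 -1.53
-6.838459945600588 -2.720302818020421 0.0042408214928360164
```

Request:
arm_command([
  [[0,0,0],[-0.002,0,0],-1],
  [[0,0,0],[-0.004,0,0],-1],
  [[0,0,0],[-0.004,0,0],-1],
  [[0,0,0],[-0.004,0,0],-1],
])

```text
time: 27.82
eef_pos: [0.5018, -0.0317, 0.047]
tcp_rot: [0.149, 0.989, -0.001, -0.003]
contact_force: [-9.9, -0.3, 9.2]
opening: 0.248
```

Run:
```python
from h import *
import pickle
st()
for i in range(3):
  c=cam("wrist");s=get_state();print(s["contact_force"]@np.r_[U,0], s["contact_force"][:2]@V,s["contact_force"][2],(s["eef_pos"][:2]-O)@U)
save(c,"w22.png",k=1.5);pickle.dump(c,open("w22.pkl","wb"))
c=cam("scene");save(c,"s22.png",(215,180,325,240),7);pickle.dump(c,open("s22.pkl","wb"))
d=pickle.load(open("scene0.pkl","rb"));save(d,"s0c.png",(215,180,325,240),7)
c=cam("top");save(c,"t22.png",(220,140,320,270),4)
```

```text
t 27.82 p [ 0.5018 -0.0317  0.047 ] yaw 72.86 z [-0.006 -0.001 -1.   ] F [-9.86 -0.33  9.19] open 0.248 q6 -1.53
-9.619332796389683 -2.6890514264244563 8.788866521858953 0.006716476752954192
-9.743443673998417 -2.7962908054630886 9.391743312831956 0.006717327212709538
-9.457678356455249 -2.6228410853335626 9.569751424040147 0.006722334555114349
```

View pics/s22.png

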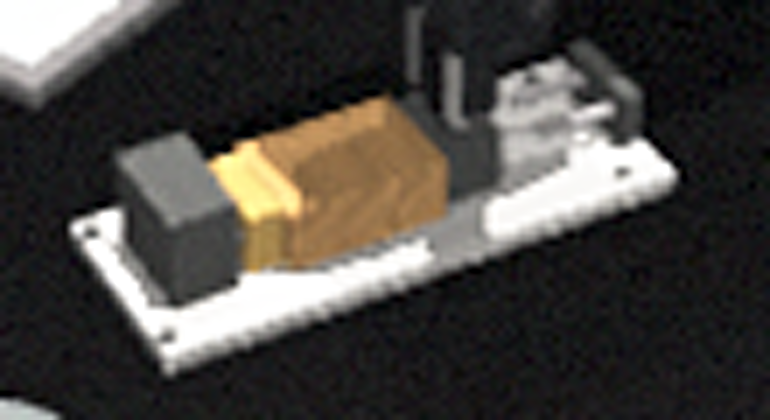

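View pics/s0c.png

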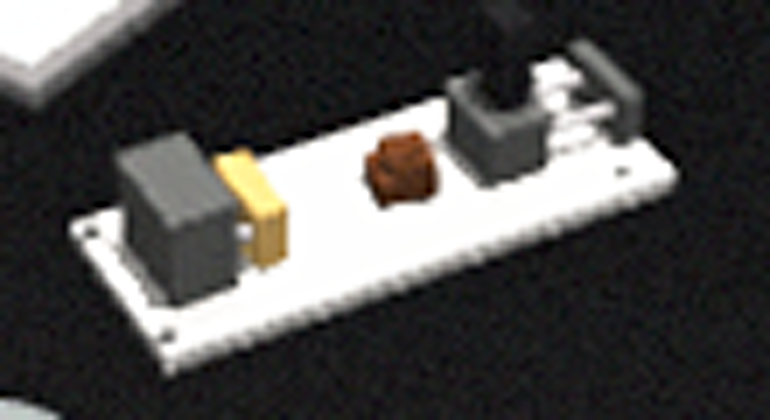

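View pics/w22.png

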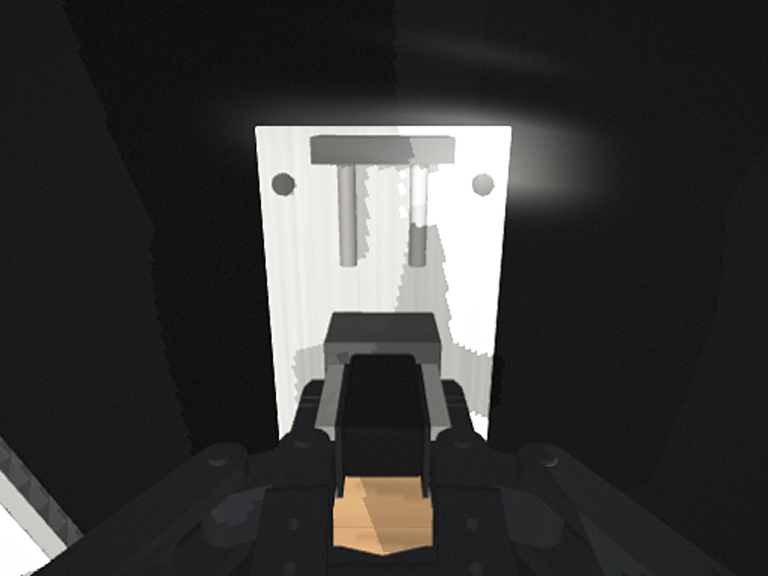

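Run:
```python
from h import *
import pickle
a=pickle.load(open("scene0.pkl","rb"));b=pickle.load(open("s22.pkl","rb"))
f=[cv2.resize(x["frame"][195:225,228:268],None,fx=10,fy=10,interpolation=cv2.INTER_CUBIC) for x in(a,b)]
cv2.imwrite("pics/cmp.png",np.hstack(f)[:,:,::-1])
# predicted px (crop coords) of specimen lower -? corners on the +y... both sides, displacement 0..10
for d in(0,4,5,6):
  pts=[[*C(91.7+d+15,s),.04] for s in(20,-20)]+[[*C(91.7+d,s),.04] for s in(20,-20)]+[[*C(91.7+25,s),.055] for s in(25,-25)]
  print(d,((proj(a,pts)-[228,195]+.5)*10).round(0).tolist())
```

```text
0 [[239.0, 159.0], [174.0, 79.0], [287.0, 143.0], [221.0, 64.0], [213.0, 138.0], [132.0, 38.0]]
4 [[225.0, 164.0], [161.0, 84.0], [274.0, 147.0], [209.0, 68.0], [213.0, 138.0], [132.0, 38.0]]
5 [[222.0, 165.0], [158.0, 85.0], [271.0, 148.0], [206.0, 69.0], [213.0, 138.0], [132.0, 38.0]]
6 [[219.0, 166.0], [155.0, 86.0], [268.0, 149.0], [202.0, 70.0], [213.0, 138.0], [132.0, 38.0]]
```

View pics/cmp.png

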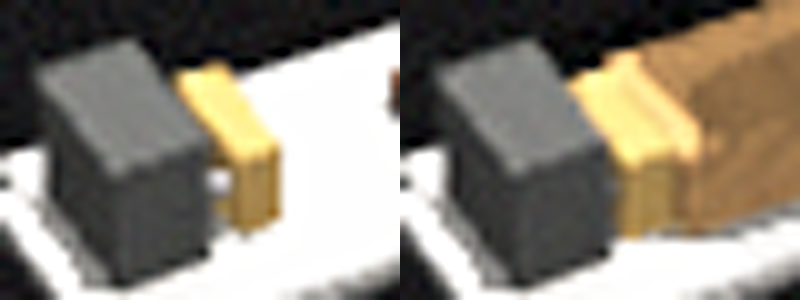

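By force and image the specimen is in about 4 to 4.5 mm. I'll add a little to reach half travel (5 mm).

Request:
arm_command([
  [[0,0,0],[-0.0015,0,0],-1],
  [[0,0,0],[-0.0025,0,0],-1],
  [[0,0,0],[-0.0025,0,0],-1],
  [[0,0,0],[-0.0025,0,0],-1],
  [[0,0,0],[-0.0025,0,0],-1],
])

```text
time: 28.7
eef_pos: [0.5022, -0.0319, 0.047]
tcp_rot: [0.149, 0.989, -0.001, -0.006]
contact_force: [-11.9, 0.0, 10.0]
opening: 0.25
```

Run:
```python
from h import *
import pickle
st()
for i in range(3):
  c=cam("scene");s=get_state();print(s["contact_force"]@np.r_[U,0], s["contact_force"][:2]@V,s["contact_force"][2],(s["eef_pos"][:2]-O)@U)
pickle.dump(c,open("s23.pkl","wb"))
a=pickle.load(open("scene0.pkl","rb"))
f=[cv2.resize(x["frame"][195:225,228:268],None,fx=10,fy=10,interpolation=cv2.INTER_CUBIC) for x in(a,c)]
cv2.imwrite("pics/cmp2.png",np.hstack(f)[:,:,::-1])
save(c,"s23.png",(190,150,350,270),5)
```

```text
t 28.7 p [ 0.5022 -0.0319  0.047 ] yaw 72.86 z [-0.012  0.001 -1.   ] F [-11.86   0.03  10.03] open 0.25 q6 -1.53
-12.553464676427415 -3.266486342917623 10.863710343551704 0.007196314439327029
-11.567791551455624 -2.5853681679102163 9.924488437610856 0.007175381903978557
-11.529344689257861 -1.9801547063220515 10.79340317495938 0.007167895639177259
```

View pics/cmp2.png

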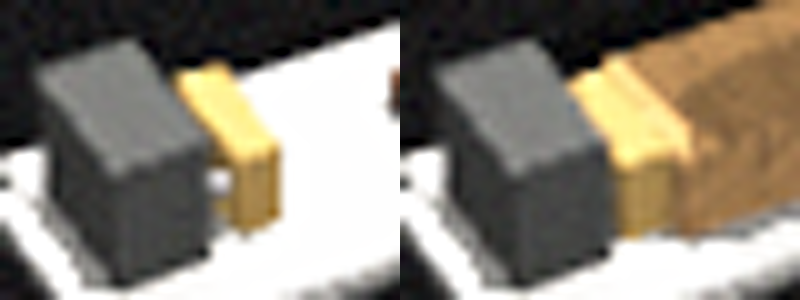

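View pics/s23.png

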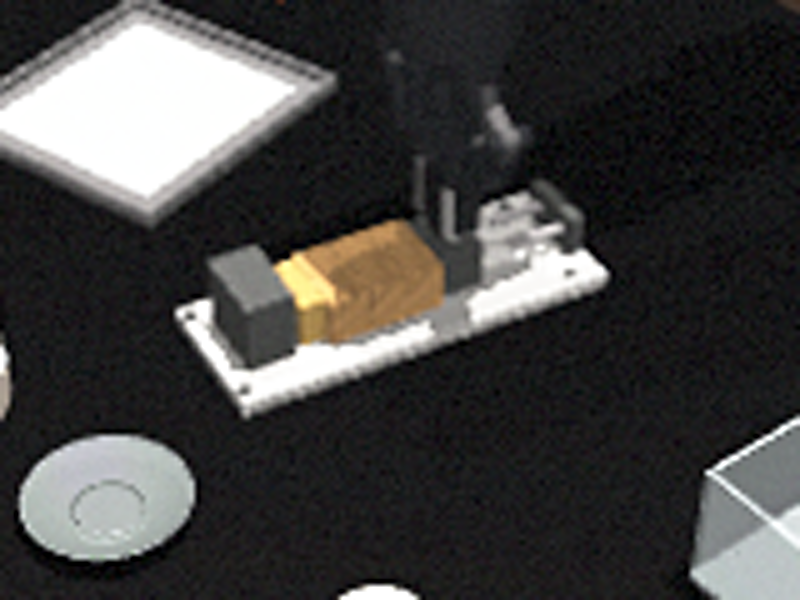

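Run:
```python
from h import *
import pickle
fs=[pickle.load(open(n+".pkl","rb")) for n in("scene0","s22","s23")]
xs=np.arange(84,116,1.)
for nm,y,zs in(("side",20,(.018,.022,.026,.030)),("top",0,None)):
  out=[]
  for c in fs:
    acc=0
    if zs is None: P=[[[*C(x,yy),.04] for x in xs] for yy in(-10,-5,0,5,10)]
    else: P=[[[*C(x,y),z] for x in xs] for z in zs]
    for p in P:
      q=proj(c,p).astype(np.float32)
      acc=acc+cv2.remap(c["frame"].astype(np.float32),q[:,0].reshape(1,-1),q[:,1].reshape(1,-1),cv2.INTER_CUBIC)[0]
    out.append(acc/len(P))
  print(nm)
  for i,x in enumerate(xs): print(int(x),[o[i].round(0).astype(int).tolist() for o in out])
c=cam("top");save(c,"t23.png",(220,140,320,270),4.5)
```

```text
side
84 [[254, 254, 254], [150, 113, 72], [153, 117, 77]]
85 [[255, 255, 255], [149, 112, 73], [150, 115, 75]]
86 [[255, 255, 255], [149, 113, 74], [149, 114, 75]]
87 [[255, 256, 256], [153, 117, 76], [151, 116, 75]]
88 [[256, 257, 258], [160, 121, 78], [156, 119, 77]]
89 [[256, 256, 257], [163, 123, 79], [159, 121, 78]]
90 [[255, 255, 254], [160, 120, 78], [158, 120, 78]]
91 [[257, 257, 258], [151, 112, 74], [154, 116, 77]]
92 [[253, 251, 249], [141, 106, 71], [148, 112, 75]]
93 [[234, 225, 210], [134, 102, 67], [141, 107, 71]]
94 [[208, 189, 156], [131, 101, 65], [134, 102, 68]]
95 [[181, 151, 99], [132, 103, 64], [131, 101, 65]]
96 [[160, 122, 57], [137, 108, 65], [132, 103, 65]]
97 [[155, 117, 50], [145, 116, 68], [139, 109, 66]]
98 [[160, 125, 64], [155, 124, 73], [147, 116, 69]]
99 [[164, 131, 73], [163, 131, 77], [155, 123, 72]]
100 [[164, 131, 75], [166, 134, 79], [160, 128, 75]]
101 [[164, 132, 76], [166, 134, 79], [163, 132, 76]]
102 [[165, 132, 77], [166, 134, 78], [166, 134, 78]]
103 [[167, 133, 77], [165, 134, 76], [167, 135, 78]]
104 [[168, 134, 76], [163, 133, 74], [16
[... 1663 characters left out ...]
5, 243, 151], [255, 243, 150]]
104 [[258, 248, 153], [255, 245, 152], [255, 244, 150]]
105 [[257, 239, 141], [255, 246, 152], [255, 246, 151]]
106 [[246, 218, 124], [257, 247, 151], [257, 246, 150]]
107 [[218, 183, 104], [260, 244, 148], [259, 243, 148]]
108 [[184, 151, 93], [258, 234, 145], [257, 233, 144]]
109 [[151, 128, 94], [246, 216, 141], [244, 214, 140]]
110 [[130, 118, 103], [218, 189, 136], [217, 187, 136]]
111 [[122, 119, 114], [181, 160, 131], [183, 161, 132]]
112 [[123, 123, 122], [145, 136, 126], [149, 139, 128]]
113 [[124, 126, 125], [124, 123, 123], [126, 126, 125]]
114 [[125, 126, 125], [117, 120, 121], [117, 121, 122]]
115 [[124, 126, 123], [118, 120, 121], [117, 121, 121]]
```

View pics/t23.png

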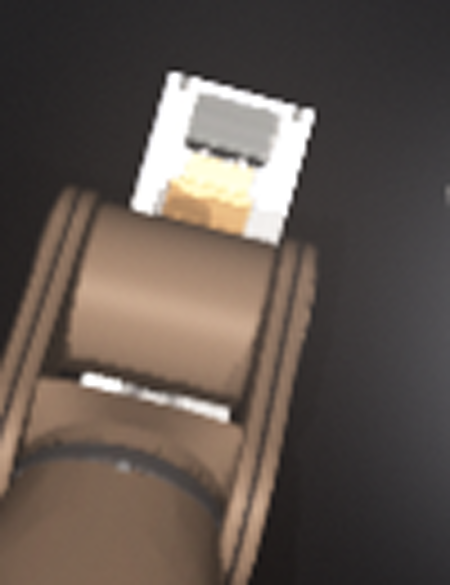

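Run:
```python
from h import *
import pickle
st()
c=cam("wrist");pickle.dump(c,open("w24.pkl","wb"));save(c,"w24.png",(205,70,305,260),3)
d=pickle.load(open("w22.pkl","rb"));save(d,"w22c.png",(205,70,305,260),3)
b=pickle.load(open("w19.pkl","rb"));save(b,"w19c.png",(190,50,320,170),5)
f=np.hstack([cv2.resize(x["frame"][70:260,205:305],None,fx=3.1,fy=3.1,interpolation=cv2.INTER_CUBIC) for x in(d,c)])
cv2.imwrite("pics/cmp3.png",f[:,:,::-1])
```

```text
t 28.9 p [ 0.5022 -0.0319  0.047 ] yaw 72.86 z [-0.012  0.001 -1.   ] F [-12.28  -0.3   10.82] open 0.247 q6 -1.53
```

View pics/cmp3.png

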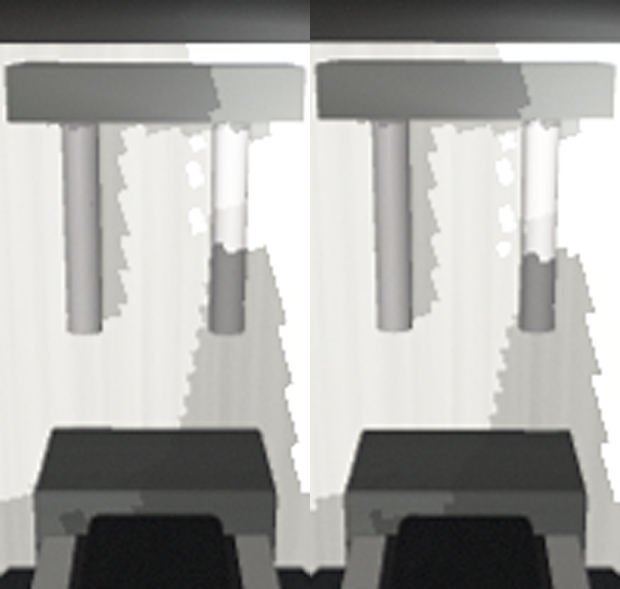

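View pics/w19c.png

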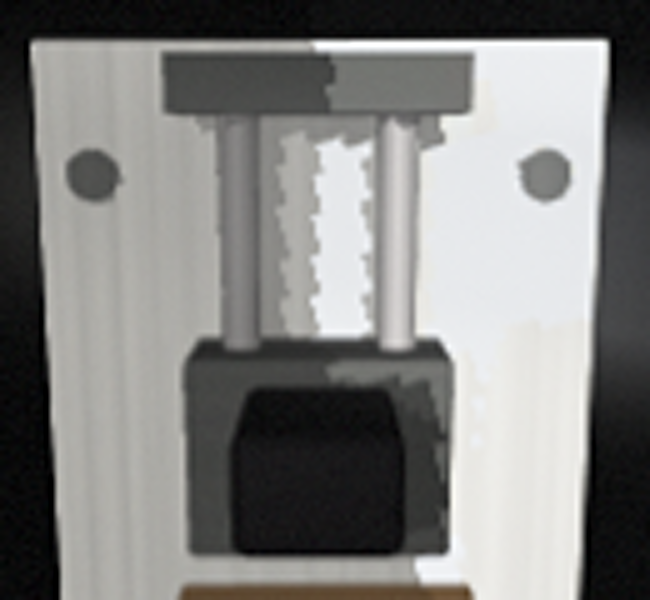

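Run:
```python
from h import *
import pickle
def lx(c,px,z):
    p=onz(c,px,z)[:,:2]-O; return (p@U*1000).round(1)
for n,x0,ys in(("w22",0,(43,122,429,491)),("w24",310,(43,120.5,431,491))):
    c=pickle.load(open(n+".pkl","rb"))
    f=lambda y:np.array([[155,y]])/3.1+[205,70]-.35
    print(n,"bededge -75:",lx(c,f(ys[0]),.01),"bracket top front -64:",lx(c,f(ys[1]),.046),"jaw rear bottom:",lx(c,f(ys[2]),.01),"jaw rear top",lx(c,f(ys[3]),.04))
c=pickle.load(open("w19.pkl","rb")); f=lambda y:np.array([[320,y]])/5+[190,50]-.4
print("w19",lx(c,f(40),.01),lx(c,f(113),.046),"jaw rear bottom",lx(c,f(341),.01),"top rear",lx(c,f(358),.04),"top front",lx(c,f(554),.04))
```

```text
w22 bededge -75: [-75.] bracket top front -64: [-64.9] jaw rear bottom: [-5.4] jaw rear top [-6.4]
w24 bededge -75: [-74.8] bracket top front -64: [-64.6] jaw rear bottom: [-4.7] jaw rear top [-5.9]
w19 [-75.2] [-64.1] jaw rear bottom [-29.7] top rear [-30.6] top front [-1.2]
```

The jaw is 25.0 mm in. With the gap at about 92 mm and 72 mm of spacers, that puts the specimen about 5.0 mm in (image edge about 4.2, force about 6). One last full view.

Run:
```python
from h import *
c=cam("scene");save(c,"s25.png",k=1.5);st()
```

```text
t 29.0 p [ 0.5023 -0.0319  0.047 ] yaw 72.85 z [-0.012  0.001 -1.   ] F [-11.99   0.46  10.84] open 0.249 q6 -1.53
```

View pics/s25.png

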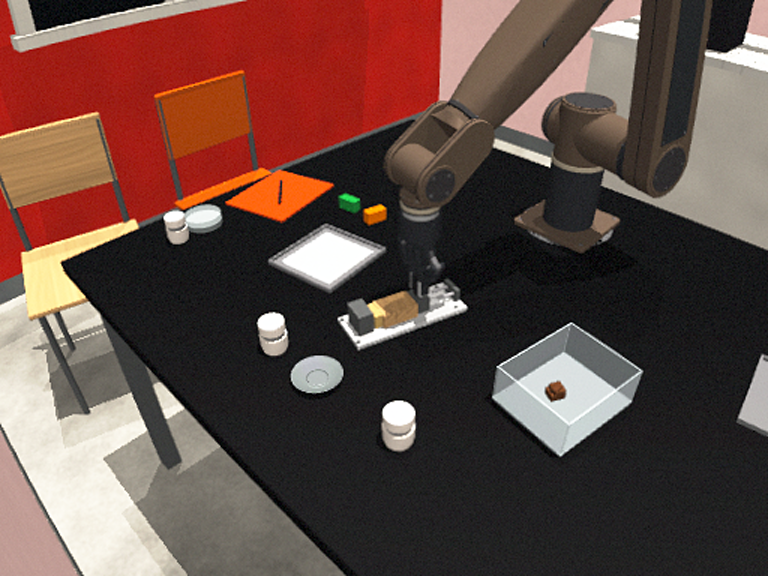

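The chip is in the tub at (556,390), the stack is squeezed at (395,308), and the microscopes and dish are where they were. The hold is steady, so I'm handing in.

```bash
python3 -c "
from plant import *
print(sign_off())"
```

```text
the job is handed in; nothing more can be done
None
```

I handed the job in at about 29 s of the 72 s, with the gripper still holding the jaw's handle and the stack squeezed. The bark chip lies on the floor of the waste tub. All three wooden spacers stand upright and square, one behind the other, between the jaw and the specimen block. The microscopes, the dish and the green and orange look-alikes are where they started.

- **Number of spacers:** I measured the gap at about 92 mm. Two spacers would have reached only 86 mm at the jaw's end stop, so I placed all three without trying a push after the second.
- **Squeeze:** I felt contact with the jaw about 20 mm in, and the push then rose steadily to about 12 N. At the end the jaw was about 25 mm in.
- **Specimen travel:** My checks on how far the block went in agree only roughly. The jaw position gives about 5.0 mm, the scene picture about 4.2 mm and the push force about 6 mm. That brackets half of its 10 mm travel.
- **Other readings:** At the end the gripper was tilted about 0.7° and felt about 11 N of upward force; I left both as they were.

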